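Strip the wire stand: ease the spring clips off and clear the spools

ROBOT

A 6-joint arm with a two-finger parallel gripper is mounted at the origin on the work surface. World frame = base frame: x ahead of the robot, y to its left, z up, the work surface at z = 0. Lengths are in mm, angles in rad, forces in N, time in s.
With the tool pointing down it reaches from about 425 to 950 mm from the base axis. Payload 3.5 kg.
Tool frame: the origin (TCP) lies between the finger pads; the fingertips stand 14 mm ahead of it and the grasp point (between the pads) lies 5 mm behind it; z points along the fingers, y is the line along which they close (so a half turn about z gives the same grasp; the last joint's range is limited). The gripper opens to 85 mm and grips with 20 to 120 N. Pads are 22 mm wide; open, the fingers measure 114 mm over their backs; the gripper's body (76 mm by 85 mm) begins 54 mm behind the grasp point. The pads swing forward as they close: fully open they stand 13 mm farther back than shut.
Start: joints at [-1.331, 0.286, 1.577, -0, 1.279, -0.15], TCP at [256.524, -624.341, 245.325] pointing down, gripper open.
Joint ranges: [-2.77, 2.77], [-0.9, 2.22], [0.21, 2.48], [-1.53, 4.67], [0.24, 2.81], [-2.84, 2.84]. Speed limits (rad/s): [2.79, 2.79, 3.14, 3.14, 3.14, 3.14].

INTERFACE

Orientations are given as [roll, pitch, yaw] about the fixed x, y, z axes, in that order (R = Rz(yaw) Ry(pitch) Rx(roll)).
In Python, from station import sense, grab_frame, calibration, finish_job, spot_in, trace, landmark_of gives the robot as it stands.
- The arm moves only by the tool arm_command, never from a script. Its argument "rows" is text: rows parted by semicolons, each of 4 numbers parted by spaces: the shift along the tool's x, y, z in units of 0.25 m (1.0 is 0.25 m), then the turn about the tool's z in units of 90 degrees (1.0 is 90 degrees). A call has 1 to 8 rows; each row is the pose to reach, as a shift and turn from the pose commanded when the call began, along the tool's axes at that moment; what a row does not reach only later rows make up. A row lasts 1/12 s, in which the tool goes at most 41.7 mm and 7.16 degrees, less where a joint would pass 70% of its speed; a pose out of reach is approached as far as the arm can. A call with a number of a shift or a turn outside -1 to 1 is refused whole. A call with a gripper value outside its range is refused whole. "claw" is the opening, from -1 (shut) to 1 (fully open), set as the call begins (left out, the last holds). The fingers move at their own pace and stop on an object; "newtons" is the grip in N (left out, the last holds). Time passes only in rows, so rows that repeat a pose let the fingers close. It gives the time, the measured TCP pose, the force, the opening and the grip force at its end, in the units of the state.
- sense(): the state, without advancing time (a new reading comes with each control period).
- grab_frame(name): name is "side" or "top"; returns the picture (420x560x3 uint8, red, green, blue); there is no depth.
- calibration(name): a dict with "fov_y" (degrees; the focal length in pixels is half the picture's height over the tangent of half this angle, whatever the lens; pixels are square), "cx", "cy" (the principal point, pixels), "dist_coeffs" ([k1, k2, p1, p2, k3] as OpenCV has them; the pictures are not rectified), "origin" and "orientation" of the camera in the world. Camera axes: x right, y down, z forward; pixel columns grow to the right and rows downward; lengths in mm; the calibration is good to about 2 mm. A picture is of the moment at which its call begins. calibration takes no time and is no camera call.
- finish_job(): hands the job in; it is judged then, once.
Trained networks look in the newest picture that a camera, given by its name, has taken for a name from the list of things; names that differ only in an ending like _2 or _b are one class to them, and where a whole thing is asked for, a point or a joint stands for the part that bears it (a point fixed in the world has none). Each returns a list of dicts, best first, with "score" (0 to 1); they miss things now and then, are a little off and sometimes report something else, mostly with a low value. They report only what shows in the picture. A call takes as long as a camera call. They do not tell look-alikes from the thing itself.
- spot_in(camera, thing): "rect" ([left, top, right, bottom] in pixels, round what is visible of it).
- trace(camera, thing): "region" (420x560 bool, what is visible of it) and "rect" ([left, top, right, bottom] in pixels, round what is visible of it).
- landmark_of(camera, thing): "centre" ([column, row] in pixels: a listed point, or the origin of a listed thing).
The state is a dict: "clock": time; "q": joint angles; "qvel": joint speeds; "effort": joint torques, N m; "ee_pos": TCP position; "eef_rot": TCP orientation; "force": force on the tool from outside, world axes, zero at the start; "wrist_torque": the same for the moment, N m; "width": finger opening in mm; "gripper_force": force on a finger pad.
Only numpy, scipy, OpenCV 4.12 (cv2) and the standard library are available. Lean on these libraries where they do the work, as an engineer would, in place of code of your own. Each camera call takes 0.05 s, during which the arm holds its last target. There are 200 camera calls.

TASK

Strip the wire stand so that it can be loaded afresh: slide the forked lifter under every spring clip to spread it and ease it up over the bulb of its spindle, without laying a finger on a clip or pulling a spool against it until the clip is off the neck, and put the clips in the steel dish. Lift every spool off its spindle and stand it flat on a flange in the wooden tray, and leave the lifter standing on the cork mat again. Do not disturb the bench block, the hammer or the bangle.

Things in the scene. Friction and masses are not known exactly. Their poses are not given: they have to be found in the camera images.
- stand: fixed wire stand: pale wooden board 90 x 320 x 20 mm, origin under its middle; three upright steel spindles 0, 1, 2 along its y axis at y = -100, 0, +100 mm. A spool stands on the washer at a spindle's foot, its underside 24 mm above the board's underside
- seat0 (a point): point on the axis of spindle 0, 68.5 mm above the stand's underside: the centre of a clip seated on the neck; axes as the stand. Spindle: 13 mm thick up to a shoulder 4.5 mm below this point, then a neck 8 mm thick, 3 mm high; then a bulb, widest (13 mm) 2 to 2.5 mm above this point, that narrows to a 6 mm nose at 6 mm; the nose ends 13 mm above this point
- seat1 (a point): the same point of spindle 1 (the middle one)
- seat2 (a point): the same point of spindle 2
- clip0_mid (a point): centre, 4.5 mm above the underside, of spring clip 0, at first on the neck of spindle 0 (may be absent): flat steel saddle 38 x 38 x 4 mm, ends at y = +-19 mm turned up to 9 mm overall height, to be pinched across y (38 mm). In its slot two bowed jaws grip the neck from +y and -y and spring apart along y. 46 g. Seated, its underside is 8 mm above the spool's top
- clip1_mid (a point): the same of clip 1 on spindle 1 (may be absent). How a clip comes off: raised 7 mm by a wedge (2 to 10 N; it tips up to 20 degrees on the way) its jaws pass the bulb and close above it; let down then, it stays loose on the nose, its centre about 9 mm above the seat point, tilted up to 10 degrees, and lifts off with no force
- clip2_mid (a point): the same of clip 2 on spindle 2 (may be absent)
- spool0_mid (a point): centre (half-way up) of wire spool 0, at first loose on spindle 0 (may be absent): black flanges 56 mm in diameter, 32 mm high, wound with copper wire, bore 16 mm along z; about 130 to 290 g; its side can be pinched as a plain 56 mm cylinder
- spool1_mid (a point): the same of spool 1 on spindle 1 (may be absent)
- spool2_mid (a point): the same of spool 2 on spindle 2 (may be absent)
- lifter_grip (a point): forked lifter: point on the handle's axis 60 mm above the flat underside; +x along the tines, z up. Wooden handle 24 (x) by 20 mm (y), 14 to 80 mm up. Steel fork 32 mm wide; 18 mm slot from x = 22 to the tips at x = 94 mm; top level at 14 mm up to x = 46, then sloping to 2 mm at the tips. 200 g, stands by itself on the mat
- dish_in (a point): centre of the inner floor of the loose round steel dish that stands on the cork mat; rim radius 52 mm, floor radius 44 mm, 20 mm high, wall 3 mm, 250 g
- tray: fixed dark wooden tray, 260 (x) x 160 (y) x 16 mm, walls 6 mm; origin under its centre, inner floor 6 mm above the origin
- mat: fixed cork mat 280 (x) x 150 (y) x 3 mm; origin under its centre; the lifter and the dish stand on it
- block: bystander: steel bench block 70 x 70 x 22 mm
- hammer: bystander: bench hammer lying down, 220 mm long, handle to its -x end
- bangle: bystander: brass bangle lying flat, 68 mm in diameter, 8 mm high
Not all that is in view belongs to the job. What is shaped like the part that bears spool2_mid but blue is not meant.

How it is judged (in metres and radians):
At the end, for the whole second after the job is handed in: every clip in the dish (centre within 42 mm of the dish centre, at most 32 mm above its floor); every spool flat on a flange on the tray floor (0.12 rad; within 100 and 52 mm of the tray centre along and across); the lifter upright on the cork mat (0.1 rad, handle axis over it) (horizontal distance between each of clip0_mid, clip1_mid, clip2_mid and dish_in below 0.042 m and z of clip0_mid in the frame of dish_in between -0.004 and 0.032 m and x of spool0_mid in the frame of tray between -0.1 and 0.1 m and y of spool0_mid in the frame of tray between -0.052 and 0.052 m and z of each of spool0_mid, spool1_mid, spool2_mid in the frame of tray below 0.026 m and angle between the z axis of each of spool0_mid, spool1_mid, spool2_mid and the z axis of tray, either way round below 0.12 rad and z of clip1_mid in the frame of dish_in between -0.004 and 0.032 m and x of spool1_mid in the frame of tray between -0.1 and 0.1 m and y of spool1_mid in the frame of tray between -0.052 and 0.052 m and z of clip2_mid in the frame of dish_in between -0.004 and 0.032 m and x of spool2_mid in the frame of tray between -0.1 and 0.1 m and y of spool2_mid in the frame of tray between -0.052 and 0.052 m and x of lifter_grip in the frame of mat between -0.14 and 0.14 m and y of lifter_grip in the frame of mat between -0.075 and 0.075 m and z of lifter_grip in the frame of mat below 0.068 m and angle between lifter_grip's own z axis and vertical below 0.1 rad); the robot touches nothing.
It fails at once if a clip is touched with the fingers (over 1 N) while it is still seated on its neck: it must be eased off with the lifter ((distance between clip0_mid and seat0 below 0.005 m and contact force between the fingers and clip0 above 1 N) or (distance between clip1_mid and seat1 below 0.005 m and contact force between the fingers and clip1 above 1 N) or (distance between clip2_mid and seat2 below 0.005 m and contact force between the fingers and clip2 above 1 N)).
It fails at once if a spool is pulled hard against its clip (over 4 N with the clip lying on it) ((contact force between spool0 and clip0 above 4 N and distance between spool0_mid and clip0_mid below 0.024 m) or (contact force between spool1 and clip1 above 4 N and distance between spool1_mid and clip1_mid below 0.024 m) or (contact force between spool2 and clip2 above 4 N and distance between spool2_mid and clip2_mid below 0.024 m)).
It fails at once if the bench block, hammer or bangle is moved more than 15 mm (distance of any of block, hammer, bangle from where it was at the start of the episode above 0.015 m).
Of spool0, spool1, spool2 only 2 to 3 are there at a start; the rules pass over those that are not, and their reading is None.
Of clip0, clip1, clip2 only 2 to 3 are there at a start; the rules pass over those that are not, and their reading is None.
At some moment in a run one of lifter, dish may be knocked a few centimetres aside while the robot is not near it.
It also fails if it takes over 210 s, if anything falls off the work surface, if the arm or the gripper's body presses on something with over 40 N, if the wrist force passes 120 N, or if a joint passes its speed limit or range.

## Working session

There is one attempt and no reset: what is moved stays moved. The work goes in short steps, Python scripts to look and compute and a tool call to move; the robot and the scene stay as the last step left them, time stands still between calls to the robot, and variables do not carry over. Pictures are saved under pics/ and viewed, at most 14 in all, crops included, and the job is handed in when it is done.

Besides the shell and the picture viewer there is one more tool, called after ">>>" as name(argument=value, ...) on one line, values as JSON. arm_command: Moves the arm, as the interface text tells. Shifts and turns lie within -1 to 1; 1 stands for 0.25 m of shift or 90 degrees of turn. Its arguments: {"type":"object","properties":{"rows":{"type":"string"},"claw":{"type":"number"},"newtons":{"type":"number"}},"required":["rows"]}

```bash
mkdir -p pics
cat > h.py <<'E'
import numpy as np, cv2
from scipy.spatial.transform import Rotation as R
from station import *
def cam(n):
    c=calibration(n); f=210/np.tan(np.radians(c['fov_y'])/2)
    K=np.array([[f,0,c['cx']],[0,f,c['cy']],[0,0,1]])
    o=c['orientation']; o=np.array(o)
    M=R.from_euler('xyz',o).as_matrix() if o.size==3 else o.reshape(3,3)
    return K,np.array(c['dist_coeffs'],float),M,np.array(c['origin'],float)
def ray(n,p):
    K,d,M,o=cam(n); u=cv2.undistortPoints(np.array([[p]],float),K,d)[0,0]
    return o,M@np.array([u[0],u[1],1])
def atz(n,p,z):
    o,v=ray(n,p); return o+v*(z-o[2])/v[2]
def proj(n,P):
    K,d,M,o=cam(n); P=np.atleast_2d(np.array(P,float))
    return cv2.projectPoints((P-o)@M,np.zeros(3),np.zeros(3),K,d)[0][:,0]
def tri(p1,p2,a='side',b='top'):
    o1,v1=ray(a,p1);o2,v2=ray(b,p2)
    A=np.stack([v1,-v2],1);t=np.linalg.lstsq(A,o2-o1,rcond=None)[0]
    x,y=o1+v1*t[0],o2+v2*t[1]; return (x+y)/2,np.linalg.norm(x-y)
def save(n,name,crop=None,s=1):
    im=grab_frame(n)[:,:,::-1]
    if crop: l,t,r,b=crop; im=im[t:b,l:r]
    cv2.imwrite('pics/'+name,cv2.resize(np.ascontiguousarray(im),None,fx=s,fy=s,interpolation=cv2.INTER_CUBIC))
E
python3 - <<'E'
from h import *
save('side','s0.png',s=1.4); save('top','t0.png',s=1.4)
for n in('side','top'):
    print(n,calibration(n))
    for t in ['stand','seat0','seat1','seat2','clip0_mid','spool0_mid','lifter_grip','dish_in','tray','mat','block','hammer','bangle']:
        print(t,[(np.round(d['centre']).tolist(),round(d['score'],2)) for d in landmark_of(n,t)])
print(sense())
E
```

```text
side {'fov_y': 45.66988144513245, 'cx': 280.74991902241953, 'cy': 217.86700219372992, 'dist_coeffs': array([-0.14653002,  0.        ,  0.        ,  0.        ,  0.        ]), 'origin': array([ 23.5791466 , 711.57523227, 692.37634115]), 'orientation': array([-2.18543121, -0.01374336, -2.49278957])}
stand [([263.0, 228.0], 0.59), ([303.0, 297.0], 0.22)]
seat0 [([293.0, 186.0], 0.91), ([262.0, 202.0], 0.84), ([230.0, 220.0], 0.63)]
seat1 [([293.0, 186.0], 0.91), ([262.0, 202.0], 0.84), ([230.0, 220.0], 0.63)]
seat2 [([293.0, 186.0], 0.91), ([262.0, 202.0], 0.84), ([230.0, 220.0], 0.63)]
clip0_mid [([292.0, 186.0], 0.41)]
spool0_mid [([292.0, 194.0], 0.87), ([272.0, 170.0], 0.29)]
lifter_grip [([247.0, 348.0], 0.62)]
dish_in [([178.0, 326.0], 0.91)]
tray [([384.0, 191.0], 0.67)]
mat [([211.0, 347.0], 0.63)]
block [([352.0, 242.0], 0.66)]
hammer [([270.0, 172.0], 0.62)]
bangle [([301.0, 296.0], 0.82)]
top {'fov_y': 49.901436103542046, 'cx': 282.81361040344046, 'cy': 209.0728779939969, 'dist_coeffs': array([-0.12974539,  0.        ,  0.        ,  0.        ,  0.        ]), 'origin': array(
[... 709 characters left out ...]
], 0.49), ([291.0, 191.0], 0.3)]
{'clock': 1.4, 'q': array([-1.33098653e+00,  2.86266230e-01,  1.57670005e+00, -2.28525294e-05,
        1.27856050e+00, -1.50013867e-01]), 'qvel': array([ 0.00080564,  0.00037746,  0.00090231, -0.00038111, -0.00172223,
       -0.00045668]), 'effort': array([-5.12885927e-04, -4.05951941e+01, -2.92930895e+01, -1.76536973e-04,
        5.99995074e-04,  5.09724956e-06]), 'ee_pos': array([ 256.52962833, -624.34759403,  245.34737559]), 'eef_rot': array([3.14153079e+00, 3.14829829e-05, 3.89830248e-01]), 'force': array([0.4265516 , 0.67255678, 0.47780464]), 'wrist_torque': array([-0.02925651,  0.03373373,  0.01217658]), 'gripper_force': 0.0, 'width': 85.32289785193286}
```

View pics/s0.png

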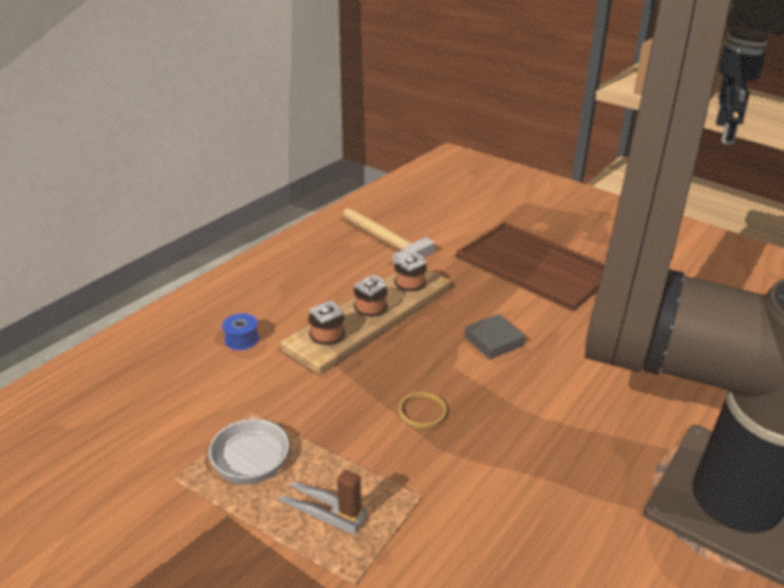

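View pics/t0.png

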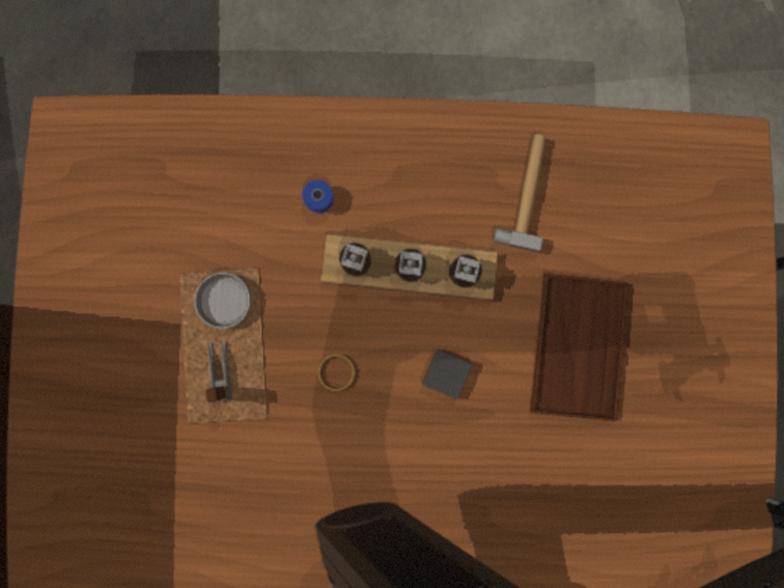

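All three spools and clips are present. Spool candidates are the three copper and black ones on the stand at top view (254,184), (293,188) and (333,192). The blue look-alike at (227,140) is not meant. There is one lifter at top (156,280). I'll take close crops to check these.

Run:
```python
from h import *
im=grab_frame('top')[:,:,::-1]; im2=grab_frame('side')[:,:,::-1]
a=cv2.resize(im[160:220,225:365],None,fx=5.5,fy=5.5,interpolation=cv2.INTER_CUBIC)
b=cv2.resize(im[185:305,125:195],None,fx=2.2,fy=2.2,interpolation=cv2.INTER_CUBIC)
c=cv2.resize(im2[335:385,190:270],None,fx=4.5,fy=4.5,interpolation=cv2.INTER_CUBIC)
cv=np.zeros((600,770,3),np.uint8); cv[:330,:770]=a; cv[330:330+264,:154]=b; cv[330:555,160:520]=c
cv2.imwrite('pics/c1.png',cv)
from scipy.optimize import least_squares
obs={}
for n in('side','top'):
    s=[d['centre'] for d in landmark_of(n,'seat0')[:3]]
    s=sorted(s,key=lambda p:(p[0]),reverse=(n=='top')); 
    # seat0 (y=-100): world -y = right in top ; side: check
    if n=='side': s=sorted(s,key=lambda p:p[0],reverse=True)
    obs[n]=np.array(s)
def pts(v,zs=68.5):
    x,y,t=v; return np.array([[x-np.sin(t)*k,y+np.cos(t)*k,zs] for k in(-100,0,100)])
f=lambda v:np.concatenate([(proj(n,pts(v))-obs[n]).ravel() for n in obs])
r=least_squares(f,[500,0,0]);print('stand',r.x,f(r.x).round(1))
for n in('top','side'):
  for t,z in(('stand',20),('clip0_mid',70),('spool0_mid',40),('lifter_grip',3),('dish_in',23),('tray',16),('mat',3),('block',22),('hammer',20),('bangle',8)):
    for d in trace(n,t):
        cs=cv2.minAreaRect(np.argwhere(d['region'])[:,::-1].astype(np.float32))
        print(n,t,round(d['score'],2),np.round(d['rect']).tolist(),atz(n,cs[0],z).round(0)[:2], 'corners',[atz(n,q,z)[:2].round(0).tolist() for q in cv2.boxPoints(cs)] if n=='top' and t in('stand','tray','mat','lifter_grip','hammer') else '')
print(tri([247,348],[156,281]))
```

```text
stand [ 6.19219144e+02 -2.29188855e+01 -1.03035026e-01] [-1.8  0.6  0.2  0.9  0.3  1.6  3.2  2.2 -1.6 -2.2  0.6 -0.2]
top stand 0.8 [228.0, 169.0, 352.0, 214.0] [616. -20.] corners [[581.0, 142.0], [674.0, 136.0], [651.0, -184.0], [557.0, -175.0]]
top clip0_mid 0.32 [226.0, 167.0, 355.0, 217.0] [610. -18.] corners 
top spool0_mid 0.47 [318.0, 182.0, 344.0, 203.0] [ 608. -119.] corners 
top lifter_grip 0.8 [150.0, 243.0, 168.0, 286.0] [417. 325.] corners [[364.0, 347.0], [470.0, 351.0], [471.0, 303.0], [365.0, 299.0]]
top lifter_grip 0.39 [353.0, 98.0, 388.0, 181.0] [ 766. -225.] corners [[655.0, -177.0], [878.0, -179.0], [881.0, -274.0], [656.0, -270.0]]
top dish_in 0.86 [140.0, 195.0, 177.0, 235.0] [548. 321.] corners 
top tray 0.7 [380.0, 196.0, 450.0, 300.0] [ 477. -339.] corners [[356.0, -247.0], [613.0, -270.0], [602.0, -436.0], [341.0, -410.0]]
top mat 0.84 [128.0, 192.0, 192.0, 302.0] [464. 322.] corners [[598.0, 414.0], [610.0, 259.0], [332.0, 234.0], [318.0, 386.0]]
top block 0.98 [305.0, 251.0, 339.0, 282.0] [426. -93.] corners 
top hammer 0.66 [355.0, 92.0, 388.0, 178.0] [
[... 630 characters left out ...]
0] [553. 315.] corners 
side dish_in 0.87 [149.0, 301.0, 210.0, 345.0] [538. 327.] corners 
side tray 0.6 [326.0, 162.0, 431.0, 218.0] [ 481. -332.] corners 
side mat 0.82 [124.0, 294.0, 301.0, 417.0] [460. 321.] corners 
side mat 0.58 [198.0, 180.0, 322.0, 268.0] [632. -25.] corners 
side mat 0.4 [327.0, 161.0, 432.0, 218.0] [ 490. -350.] corners 
side block 0.56 [333.0, 224.0, 373.0, 255.0] [414. -83.] corners 
side block 0.33 [254.0, 199.0, 277.0, 209.0] [660. -76.] corners 
side hammer 0.64 [244.0, 150.0, 313.0, 187.0] [ 738. -219.] corners 
side bangle 0.8 [289.0, 280.0, 321.0, 306.0] [416. 111.] corners 
(array([380.95690342, 313.17576838,  55.9128656 ]), np.float64(4.252338352595901))
```

View pics/c1.png

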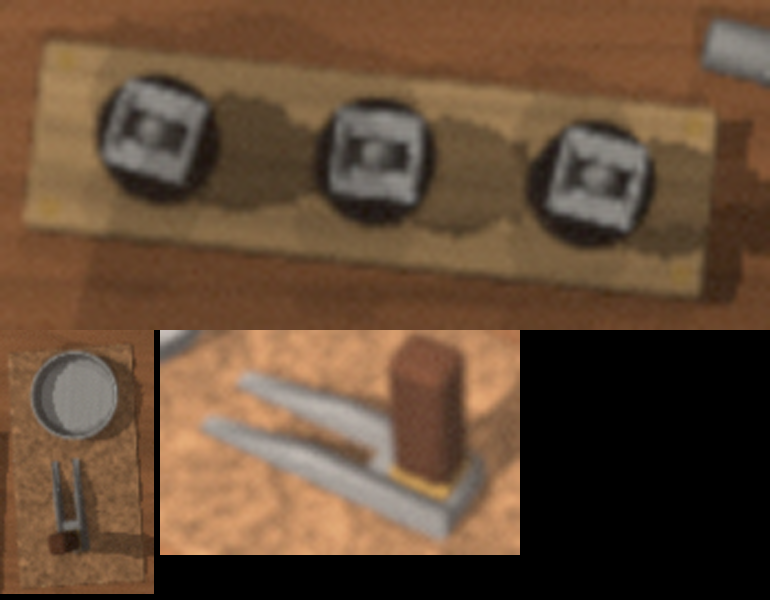

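Run:
```python
from h import *
c=lambda x,y:(x/5.5+225-.4,y/5.5+160-.4)
B=[atz('top',c(*p),20)[:2] for p in((45,40),(715,108),(700,297),(25,228))]
print('board',np.round(B,1),'ctr',np.mean(B,0))
e=(B[0]+B[3])/2-(B[1]+B[2])/2; print('yaw',np.arctan2(-e[0],e[1]),np.linalg.norm(e))
for p in((152,133),(375,157),(598,180)): print('nose',atz('top',c(*p),78).round(1))
# side noses via traces
tips=[((150.9,245),(208.9,346.1)),((160,244.5),(200.7,356.6))]
for t,s in tips: print('tip',atz('top',t,5).round(1),atz('side',s,5).round(1))
print('htop',atz('top',(153,282),83).round(1),atz('side',(249.6,339.4),83).round(1),atz('top',(156,281),63).round(1),atz('side',(247,348),63).round(1))
save('side','s1.png',(190,165,330,275),5.5)
```

```text
board [[ 674.6  134.2]
 [ 650.8 -181.3]
 [ 561.6 -175.2]
 [ 585.7  140.4]] ctr [618.17956002 -20.48575219]
yaw -0.07580136750570683 316.488346366095
nose [624.  79.  78.]
nose [615.9 -20.2  78. ]
nose [ 608.2 -119.5   78. ]
tip [467.4 342.6   5. ] [467.  321.1   5. ]
tip [469.5 318.6   5. ] [461.8 347.1   5. ]
htop [379.  311.9  83. ] [375.6 315.2  83. ] [379.9 310.   63. ] [378.8 318.7  63. ]
```

View pics/s1.png

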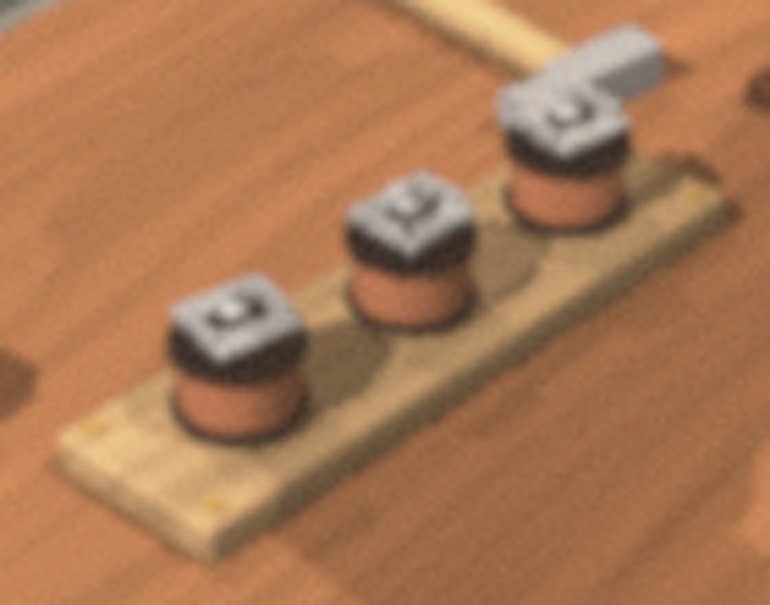

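```bash
cat >> h.py <<'E'
def plan(*T,step=40,cur=None):
    """world targets (x,y,z,yaw) or (x,y,z,yaw,step): one call each (split if >240 mm); prints pose and number of rows"""
    s=sense(); 
    if cur is None: cur=(*s['ee_pos'],s['eef_rot'][2])
    p=np.array(cur,float)
    for t in T:
        st=t[4] if len(t)>4 else step
        q=np.array(t[:4],float); D=q-p; D[3]=(D[3]+np.pi)%(2*np.pi)-np.pi
        k=max(1,int(np.ceil(np.linalg.norm(D[:3])/min(245,8*st))),int(np.ceil(abs(D[3])/np.radians(55))))
        for i in range(k):
            d=D/k; c,n=np.cos(p[3]),np.sin(p[3])
            r=np.array([c*d[0]+n*d[1],n*d[0]-c*d[1],-d[2]])/250
            N=int(np.ceil(max(np.linalg.norm(d[:3])/st,abs(np.degrees(d[3]))/7,1)))
            print('->',(p+d).round(2).tolist(),'| %.3f %.3f %.3f %.3f  x%d'%(*r,-np.degrees(d[3])/90,N)); p=p+d
def where(): 
    s=sense(); print(round(s['clock'],2),s['ee_pos'].round(1),s['eef_rot'].round(3),'F',s['force'].round(1),'w',round(s['width'],1),'g',round(s['gripper_force'],1))
E
python3 - <<'E'
from h import *
for p in((232.3,221.3),(264.5,202.2),(293.2,185)): print('nose side',atz('side',p,78).round(1))
plan((520,-380,245,.3),(540,0,245,.2),(420,250,200,.2),(376,314,130,.2))
E
```

```text
nose side [615.6  86.4  78. ]
nose side [608. -13.  78.]
nose side [ 601.  -112.5   78. ]
-> [388.27, -502.17, 245.15, 0.34] | 0.673 -0.252 0.001 0.029  x5
-> [520.0, -380.0, 245.0, 0.3] | 0.661 -0.282 0.001 0.029  x5
-> [530.0, -190.0, 245.0, 0.25] | 0.263 -0.714 -0.000 0.032  x5
-> [540.0, 0.0, 245.0, 0.2] | 0.227 -0.726 -0.000 0.032  x5
-> [480.0, 125.0, 222.5, 0.2] | -0.136 -0.538 0.090 -0.000  x4
-> [420.0, 250.0, 200.0, 0.2] | -0.136 -0.538 0.090 -0.000  x4
-> [376.0, 314.0, 130.0, 0.2] | -0.122 -0.286 0.280 -0.000  x3
```

>>> arm_command(rows="0.673 -0.252 0 0.029;0.673 -0.252 0 0.029;0.673 -0.252 0 0.029;0.673 -0.252 0 0.029;0.673 -0.252 0 0.029", claw=0.3, newtons=120)

```text
clock: 3.07
ee_pos: [391.7, -498.3, 245.5]
eef_rot: [-3.141, -0.002, 0.348]
force: [0.1, -0.3, 0.5]
width: 55.3
gripper_force: 0.0
```

>>> arm_command(rows="0.661 -0.282 0 0.029;0.661 -0.282 0 0.029;0.661 -0.282 0 0.029;0.661 -0.282 0 0.029;0.661 -0.282 0 0.029")

```text
clock: 3.48
ee_pos: [523.2, -376.3, 245.5]
eef_rot: [-3.141, -0.002, 0.303]
force: [-0.1, -0.7, -0.6]
width: 55.5
gripper_force: 0.0
```

>>> arm_command(rows="0.263 -0.714 0 0.032;0.263 -0.714 0 0.032;0.263 -0.714 0 0.032;0.263 -0.714 0 0.032;0.263 -0.714 0 0.032")

```text
clock: 3.9
ee_pos: [529.9, -187.1, 245.4]
eef_rot: [-3.141, 0.0, 0.25]
force: [1.0, 0.1, -0.1]
width: 55.8
gripper_force: 0.0
```

>>> arm_command(rows="0.227 -0.726 0 0.032;0.227 -0.726 0 0.032;0.227 -0.726 0 0.032;0.227 -0.726 0 0.032;0.227 -0.726 0 0.032")

```text
clock: 4.32
ee_pos: [540.4, 2.7, 245.6]
eef_rot: [-3.141, -0.001, 0.2]
force: [0.4, 0.6, 0.2]
width: 55.6
gripper_force: 0.0
```

>>> arm_command(rows="-0.136 -0.538 0.09 0;-0.136 -0.538 0.09 0;-0.136 -0.538 0.09 0;-0.136 -0.538 0.09 0;-0.272 -1 0.18 0;-0.272 -1 0.18 0;-0.272 -1 0.18 0;-0.272 -1 0.18 0")

```text
clock: 4.98
ee_pos: [421.1, 235.1, 198.7]
eef_rot: [-3.14, 0.004, 0.204]
force: [0.2, 0.0, -0.1]
width: 55.8
gripper_force: 0.0
```

Run:
```python
from h import *
where(); plan((376,315,130,.2))
```

```text
4.98 [421.1 235.1 198.7] [-3.14   0.004  0.204] F [ 0.2  0.  -0.1] w 55.8 g 0.0
-> [376.0, 315.0, 130.0, 0.2] | -0.112 -0.349 0.275 0.002  x3
```

>>> arm_command(rows="-0.112 -0.349 0.275 0;-0.112 -0.349 0.275 0;-0.112 -0.349 0.275 0;-0.112 -0.349 0.275 0;-0.112 -0.349 0.275 0")

```text
clock: 5.4
ee_pos: [379.5, 311.3, 130.5]
eef_rot: [3.14, 0.002, 0.2]
force: [0.2, -0.3, 0.3]
width: 55.6
gripper_force: 0.0
```

Run:
```python
from h import *
where()
e=sense()['ee_pos']
im=grab_frame('top')[:,:,::-1]; im2=grab_frame('side')[:,:,::-1]
print('proj tip', proj('top',e-[0,0,14]),proj('side',e-[0,0,14]))
a=cv2.resize(im[225:325,110:210],None,fx=4,fy=4,interpolation=cv2.INTER_CUBIC)
c=cv2.resize(im2[290:390,180:280],None,fx=4,fy=4,interpolation=cv2.INTER_CUBIC)
cv2.imwrite('pics/g1.png',np.hstack([a,c]))
```

```text
5.4 [379.5 311.3 130.5] [3.14e+00 2.00e-03 2.00e-01] F [ 0.2 -0.3  0.3] w 55.6 g 0.0
proj tip [[149.34740417 282.92222098]] [[248.73767108 322.36875585]]
```

View pics/g1.png

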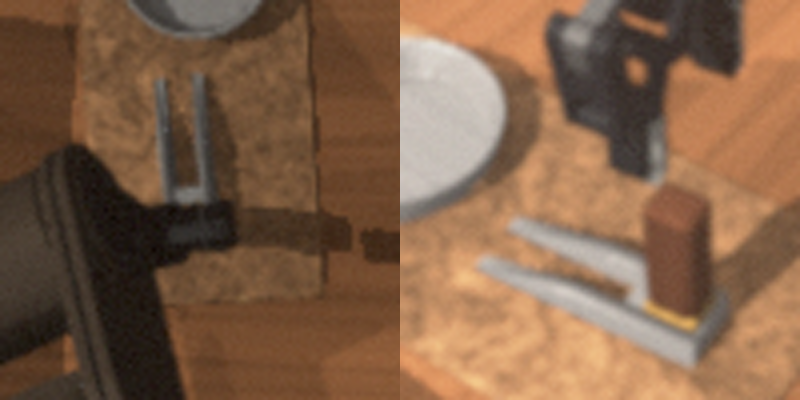

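>>> arm_command(rows="0.006 0.009 0.1 0;0.006 0.009 0.2 0;0.006 0.009 0.288 0;0.006 0.009 0.288 0;0.006 0.009 0.288 0")

```text
clock: 5.92
ee_pos: [382.9, 308.7, 59.9]
eef_rot: [3.141, 0.0, 0.196]
force: [-0.2, -0.5, 0.5]
width: 55.6
gripper_force: 0.0
```

>>> arm_command(rows="0 0 0 0;0 0 0 0;0 0 0 0;0 0 0 0;0 0 0 0;0 0 0 0", claw=-1, newtons=120)

```text
clock: 6.42
ee_pos: [383.9, 310.4, 62.0]
eef_rot: [-3.141, -0.004, 0.198]
force: [-0.3, -1.5, 5.5]
width: 18.5
gripper_force: 117.1
```

>>> arm_command(rows="0 0 -0.1 0;0 0 -0.2 0;0 0 -0.3 0;0 0 -0.4 0;0 0 -0.44 0;0 0 -0.44 0;0 0 -0.44 0")

```text
clock: 7.0
ee_pos: [381.8, 309.5, 169.3]
eef_rot: [3.142, -0.0, 0.198]
force: [-0.7, -0.1, -2.3]
width: 18.3
gripper_force: 117.4
```

Run:
```python
from h import *
where()
e=sense()['ee_pos']
im=grab_frame('top')[:,:,::-1]; im2=grab_frame('side')[:,:,::-1]
a=cv2.resize(im[205:305,100:200],None,fx=4,fy=4,interpolation=cv2.INTER_CUBIC)
c=cv2.resize(im2[240:340,170:270],None,fx=4,fy=4,interpolation=cv2.INTER_CUBIC)
cv2.imwrite('pics/g2.png',np.hstack([a,c]))
# predicted lifter keypoints if grip = TCP+5up, yaw from tool
Rz=R.from_euler('z',sense()['eef_rot'][2]).as_matrix()
g=e+[0,0,5]
for k,q in dict(tipL=(94,12.5,-58),tipR=(94,-12.5,-58),slot=(22,0,-46)).items():
    P=g+Rz@np.array(q); print(k,P.round(1),proj('top',P).round(1),((proj('top',P)-[100,205])*4).round(0),((proj('side',P)-[170,240])*4).round(0)+[400,0])
```

```text
7.0 [381.8 309.5 169.3] [ 3.142 -0.     0.198] F [-0.7 -0.1 -2.3] w 18.3 g 117.4
tipL [471.5 340.3 116.3] [[138.8 243.2]] [[155. 153.]] [[493. 266.]]
tipR [476.4 315.8 116.3] [[149.1 241.5]] [[196. 146.]] [[527. 227.]]
slot [403.4 313.9 128.3] [[147.2 273. ]] [[189. 272.]] [[663. 284.]]
```

View pics/g2.png

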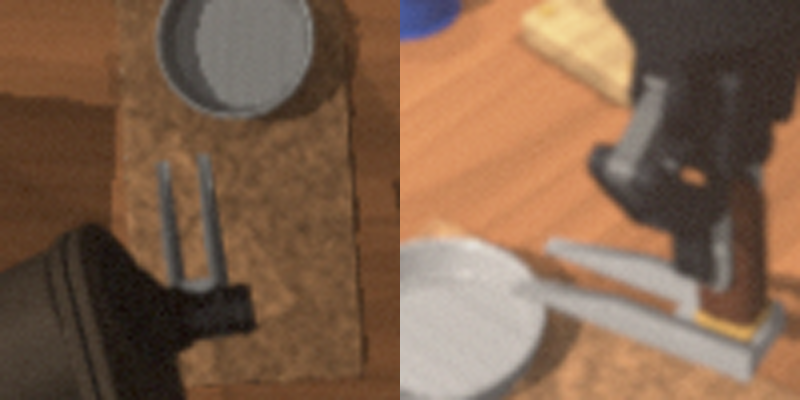

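Run:
```python
from h import *
t=[atz('top',p,113)[:2] for p in((140.9,245.4),(150.6,243.6))]
s=[atz('side',p,113)[:2] for p in((199.6,310.4),(207.6,300.4))]
print(np.round(t+s,1), np.mean(t,0),np.mean(s,0))
where()
plan((400,300,260,.2),(480,180,260,.2),(500,90,180,-.076),(500,90,118,-.076))
```

```text
[[466.6 336.1]
 [471.5 312.9]
 [460.  338.1]
 [465.7 313.6]] [469.05436938 324.46967913] [462.84779513 325.82175936]
7.1 [380.8 309.  167.5] [3.141 0.004 0.198] F [-0.7 -1.3 -2.3] w 18.2 g 117.4
-> [400.0, 300.0, 260.0, 0.2] | 0.068 0.050 -0.370 -0.001  x3
-> [480.0, 180.0, 260.0, 0.2] | 0.218 0.534 -0.000 -0.000  x4
-> [500.0, 90.0, 180.0, -0.08] | 0.007 0.369 0.320 0.176  x4
-> [500.0, 90.0, 118.0, -0.08] | 0.000 -0.000 0.248 -0.000  x2
```

>>> arm_command(rows="0.068 0.05 -0.37 0;0.068 0.05 -0.37 0;0.068 0.05 -0.37 0")

```text
clock: 7.35
ee_pos: [403.8, 301.3, 266.6]
eef_rot: [-3.14, -0.007, 0.198]
force: [1.2, 0.9, -0.2]
width: 18.2
gripper_force: 117.8
```

>>> arm_command(rows="0.218 0.534 0 0;0.218 0.534 0 0;0.218 0.534 0 0;0.218 0.534 0 0;0.218 0.534 0 0")

```text
clock: 7.77
ee_pos: [482.2, 177.3, 259.7]
eef_rot: [3.14, 0.003, 0.193]
force: [0.5, -0.1, -1.6]
width: 18.3
gripper_force: 118.1
```

Run:
```python
from h import *
where()
plan((500,104,180,-.18),(500,104,119,-.18))
```

```text
7.77 [482.2 177.3 259.7] [3.14e+00 3.00e-03 1.93e-01] F [ 0.5 -0.1 -1.6] w 18.3 g 118.1
-> [500.0, 104.0, 180.0, -0.18] | 0.014 0.301 0.319 0.238  x4
-> [500.0, 104.0, 119.0, -0.18] | 0.000 -0.000 0.244 -0.000  x2
```

>>> arm_command(rows="0.014 0.301 0.319 0.238;0.014 0.301 0.319 0.238;0.014 0.301 0.319 0.238;0.014 0.301 0.319 0.238;0.014 0.301 0.319 0.238")

```text
clock: 8.18
ee_pos: [497.4, 107.6, 179.4]
eef_rot: [3.141, 0.006, -0.175]
force: [-0.4, -0.4, -2.0]
width: 18.5
gripper_force: 118.1
```

>>> arm_command(rows="0 0 0.1 0;0 0 0.2 0;0 0 0.244 0;0 0 0.244 0;0 0 0.244 0;0 0 0.244 0")

```text
clock: 8.68
ee_pos: [500.4, 108.2, 123.2]
eef_rot: [-3.141, -0.003, -0.174]
force: [0.1, -0.3, -2.0]
width: 18.5
gripper_force: 118.3
```

```bash
cat >> h.py <<'E'
def look(name,tc,sc,f=4,w=100):
    im=grab_frame('top')[:,:,::-1]; im2=grab_frame('side')[:,:,::-1]
    cr=lambda i,c:cv2.resize(i[c[1]:c[1]+w,c[0]:c[0]+w],None,fx=f,fy=f,interpolation=cv2.INTER_CUBIC)
    cv2.imwrite('pics/'+name,np.hstack([cr(im,tc),cr(im2,sc)]))
E
python3 - <<'E'
from h import *
where(); look('f1.png',(205,155),(190,190),5.6,70); where()
E
```

```text
8.68 [500.4 108.2 123.2] [-3.141e+00 -3.000e-03 -1.740e-01] F [ 0.1 -0.3 -2. ] w 18.5 g 118.3
8.78 [500.5 107.9 123.3] [-3.141 -0.004 -0.175] F [-0.1 -0.9 -1.9] w 18.2 g 118.3
```

View pics/f1.png

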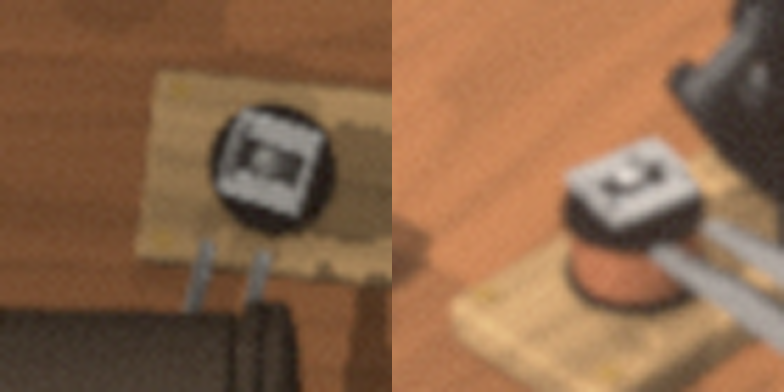

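>>> arm_command(rows="0 0.008 0.006 0;0 0.016 0.012 0;0.024 0.016 0.012 0;0.048 0.016 0.012 0;0.048 0.016 0.012 0")

```text
clock: 9.2
ee_pos: [511.8, 101.0, 118.8]
eef_rot: [-3.141, -0.002, -0.176]
force: [0.3, 0.4, -2.1]
width: 18.3
gripper_force: 118.3
```

>>> arm_command(rows="0 0 0.003 0;0 0 0.006 0;0 0 0.008 0;0 0 0.008 0")

```text
clock: 9.53
ee_pos: [509.9, 101.5, 116.0]
eef_rot: [3.141, 0.001, -0.176]
force: [-0.8, -0.4, -2.2]
width: 18.7
gripper_force: 118.3
```

>>> arm_command(rows="0 0 0.003 0;0 0 0.006 0;0 0 0.008 0;0 0 0.008 0")

```text
clock: 9.87
ee_pos: [510.1, 101.5, 114.1]
eef_rot: [3.142, 0.0, -0.176]
force: [-0.5, 0.2, -2.8]
width: 18.1
gripper_force: 118.3
```

>>> arm_command(rows="0 0 -0.008 0;0 0 -0.008 0;0.015 0 -0.008 0;0.032 0 -0.008 0;0.032 0 -0.008 0")

```text
clock: 10.28
ee_pos: [519.3, 99.9, 116.7]
eef_rot: [-3.141, -0.001, -0.176]
force: [-0.1, 0.0, -1.9]
width: 18.5
gripper_force: 118.3
```

>>> arm_command(rows="0 0 0.004 0;0 0 0.008 0;0 0 0.008 0;0 0 0.008 0")

```text
clock: 10.62
ee_pos: [518.7, 100.1, 114.9]
eef_rot: [-3.141, -0.001, -0.176]
force: [-1.1, -0.6, 1.1]
width: 18.4
gripper_force: 119.0
```

>>> arm_command(rows="0 0 0.004 0;0 0 0.008 0;0 0 0.008 0;0 0 0.008 0")

```text
clock: 10.95
ee_pos: [519.0, 100.2, 114.3]
eef_rot: [-3.141, -0.002, -0.176]
force: [-5.1, -0.6, 9.6]
width: 18.0
gripper_force: 120.0
```

Run:
```python
from h import *
where(); look('f2.png',(205,155),(190,190),5.6,70); where()
```

```text
10.95 [519.  100.2 114.3] [-3.141e+00 -2.000e-03 -1.760e-01] F [-5.1 -0.6  9.6] w 18.0 g 120.0
11.05 [519.  100.2 114.4] [-3.141e+00 -2.000e-03 -1.750e-01] F [-4.9  0.5  9.6] w 18.4 g 120.0
```

View pics/f2.png

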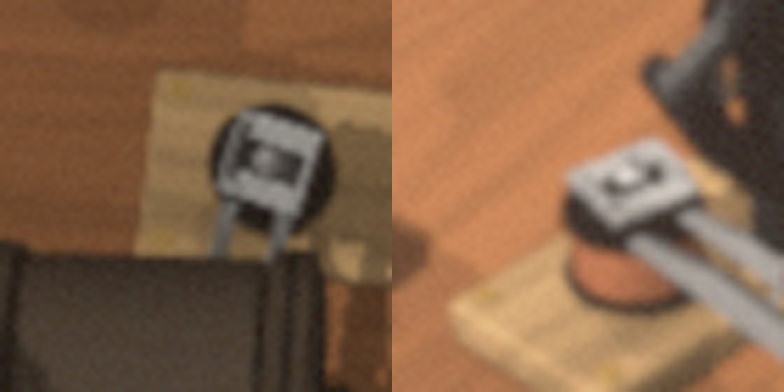

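>>> arm_command(rows="0 0 -0.008 0;0 0 -0.016 0;0 0 -0.016 0;0.02 0 -0.016 0;0.04 0 -0.016 0;0.06 0 -0.016 0;0.08 0 -0.016 0;0.1 0 -0.016 0")

```text
clock: 11.72
ee_pos: [543.3, 95.5, 115.9]
eef_rot: [3.141, 0.001, -0.176]
force: [0.0, 0.0, -1.8]
width: 18.5
gripper_force: 118.5
```

>>> arm_command(rows="0.012 0 0 0;0.024 0 0 0;0.036 0 0 0;0.048 0 0 0;0.06 0 0 0;0.07 0 0 0;0.08 0 0 0;0.08 0 0 0")

```text
clock: 12.38
ee_pos: [562.3, 92.2, 115.9]
eef_rot: [3.141, 0.001, -0.176]
force: [-0.9, -0.2, -4.1]
width: 18.7
gripper_force: 118.4
```

>>> arm_command(rows="0.012 0 -0.003 0;0.024 0 -0.006 0;0.036 0 -0.006 0;0.048 0 -0.006 0;0.06 0 -0.006 0;0.074 0 -0.006 0;0.086 0 -0.006 0;0.086 0 -0.006 0")

```text
clock: 13.05
ee_pos: [585.2, 88.3, 118.5]
eef_rot: [-3.141, -0.004, -0.175]
force: [0.7, -0.3, -2.2]
width: 18.6
gripper_force: 118.1
```

Run:
```python
from h import *
where(); look('f3.png',(205,155),(190,190),5.6,70); where()
```

```text
13.05 [585.2  88.3 118.5] [-3.141 -0.004 -0.175] F [ 0.7 -0.3 -2.2] w 18.6 g 118.1
13.15 [585.3  88.2 119. ] [-3.141 -0.004 -0.176] F [-0.1 -0.6 -1.6] w 18.7 g 118.1
```

View pics/f3.png

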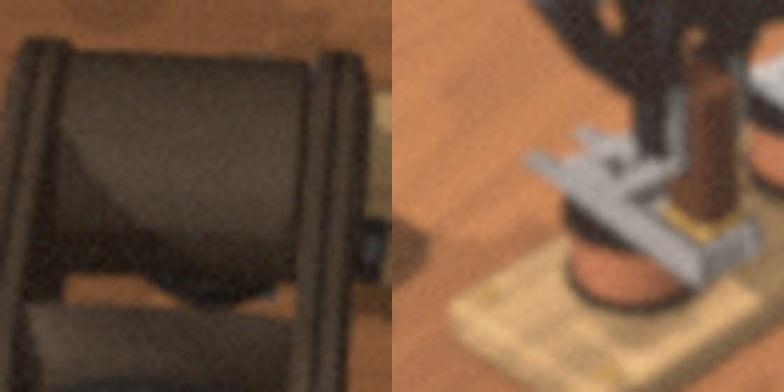

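>>> arm_command(rows="0 0 -0.004 0;0 0 -0.008 0;0 0 -0.01 0;0 0 -0.01 0;0 0 -0.01 0")

```text
clock: 13.57
ee_pos: [583.7, 88.4, 120.5]
eef_rot: [-3.142, -0.0, -0.176]
force: [-0.3, -0.7, -2.6]
width: 18.3
gripper_force: 118.1
```

>>> arm_command(rows="0 0 0.004 0;0 0 0.008 0;0 0 0.012 0;0 0 0.016 0;0 0 0.016 0;0 0 0.016 0")

```text
clock: 14.07
ee_pos: [583.6, 88.4, 116.2]
eef_rot: [3.142, 0.0, -0.176]
force: [0.3, 0.3, -2.1]
width: 18.7
gripper_force: 118.1
```

>>> arm_command(rows="-0.02 0 0 0;-0.04 0 0 0;-0.06 0 0 0;-0.09 0 0 0;-0.12 0 0 0;-0.15 0 0 0;-0.18 0 0 0;-0.21 0 0 0")

```text
clock: 14.73
ee_pos: [531.0, 97.8, 116.4]
eef_rot: [-3.142, 0.0, -0.176]
force: [0.4, 0.3, -2.6]
width: 18.5
gripper_force: 118.1
```

>>> arm_command(rows="-0.04 0 0 0;-0.08 0 0 0;-0.13 0 0 0;-0.18 0 0 0;-0.18 0 0 0;-0.18 0 0 0")

```text
clock: 15.23
ee_pos: [487.0, 105.7, 116.4]
eef_rot: [-3.142, -0.0, -0.175]
force: [0.3, 0.0, -1.1]
width: 18.2
gripper_force: 118.1
```

Run:
```python
from h import *
plan((487,105.7,150,-.175),(488,-17.4,150,0),(488,-17.4,116.5,0))
```

```text
-> [487.0, 105.7, 150.0, -0.18] | -0.000 -0.000 -0.135 -0.000  x1
-> [488.0, -17.4, 150.0, -0.0] | 0.090 0.484 -0.000 -0.111  x4
-> [488.0, -17.4, 116.5, -0.0] | 0.000 0.000 0.134 -0.000  x1
```

>>> arm_command(rows="0 0 -0.135 0;0 0 -0.135 0;0.09 0.484 -0.135 -0.111;0.09 0.484 -0.135 -0.111;0.09 0.484 -0.135 -0.111;0.09 0.484 -0.135 -0.111;0.09 0.484 -0.135 -0.111")

```text
clock: 15.82
ee_pos: [489.5, -20.0, 150.4]
eef_rot: [3.141, -0.001, -0.006]
force: [-0.9, -0.2, -1.4]
width: 18.6
gripper_force: 118.8
```

>>> arm_command(rows="0 0 0.06 0;0 0 0.12 0;0 0 0.134 0;0 0 0.134 0;0 0 0.134 0")

```text
clock: 16.23
ee_pos: [488.8, -16.8, 116.7]
eef_rot: [-3.141, 0.0, -0.0]
force: [0.5, -0.0, -2.0]
width: 18.7
gripper_force: 118.8
```

Run:
```python
from h import *
where(); look('f4.png',(245,160),(200,180),5.6,70); where()
```

```text
16.23 [488.8 -16.8 116.7] [-3.141  0.    -0.   ] F [ 0.5 -0.  -2. ] w 18.7 g 118.8
16.33 [489.4 -17.2 117.5] [ 3.141e+00 -2.000e-03 -0.000e+00] F [ 0.2 -0.9 -1.5] w 18.3 g 118.8
```

View pics/f4.png

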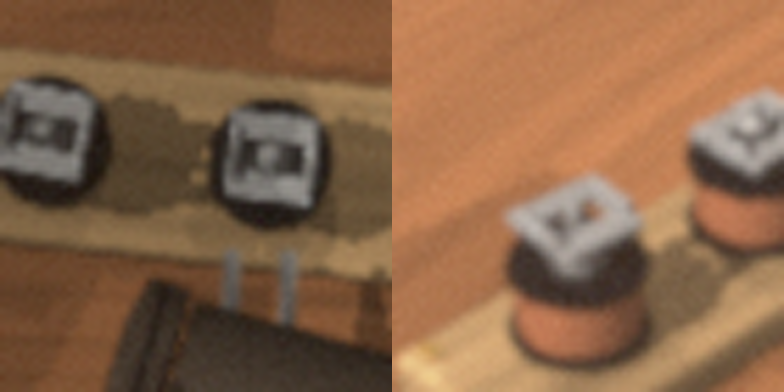

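>>> arm_command(rows="0 0.007 0 0;0.04 0.007 0 0;0.08 0.007 0 0;0.1 0.007 0 0;0.12 0.007 0 0;0.14 0.007 0 0;0.16 0.007 0 0;0.18 0.007 0 0")

```text
clock: 17.0
ee_pos: [534.0, -19.3, 116.4]
eef_rot: [-3.141, 0.001, -0.001]
force: [0.4, 0.2, -1.7]
width: 18.4
gripper_force: 118.8
```

>>> arm_command(rows="0.016 0 0 0;0.03 0 0 0;0.042 0 0 0;0.054 0 0 0;0.066 0 0 0;0.078 0 0 0;0.09 0 0 0;0.1 0 0 0")

```text
clock: 17.67
ee_pos: [557.5, -19.2, 115.9]
eef_rot: [-3.141, 0.004, -0.001]
force: [-9.0, -0.6, 2.3]
width: 18.7
gripper_force: 119.2
```

>>> arm_command(rows="0 0 -0.004 0;0 0 -0.006 0;0 0 -0.006 0")

```text
clock: 17.92
ee_pos: [557.3, -19.2, 116.8]
eef_rot: [-3.141, 0.004, -0.001]
force: [-3.7, -0.3, -6.9]
width: 18.4
gripper_force: 118.6
```

>>> arm_command(rows="0.01 0 -0.002 0;0.02 0 -0.004 0;0.03 0 -0.004 0;0.04 0 -0.006 0;0.05 0 -0.006 0;0.06 0 -0.008 0;0.07 0 -0.008 0;0.074 0 -0.008 0")

```text
clock: 18.58
ee_pos: [579.9, -19.9, 122.2]
eef_rot: [3.141, -0.007, -0.002]
force: [-0.2, -0.1, -1.8]
width: 18.2
gripper_force: 118.4
```

>>> arm_command(rows="0 0 -0.003 0;0 0 -0.007 0;0 0 -0.007 0;0 0 -0.007 0")

```text
clock: 18.92
ee_pos: [577.7, -19.5, 122.5]
eef_rot: [3.141, -0.002, -0.001]
force: [0.1, 0.1, -1.9]
width: 18.8
gripper_force: 118.5
```

>>> arm_command(rows="0 0 0.006 0;0 0 0.012 0;0 0 0.018 0;0 0 0.021 0;0 0 0.021 0;0 0 0.021 0")

```text
clock: 19.42
ee_pos: [577.1, -19.4, 116.5]
eef_rot: [-3.142, 0.0, -0.001]
force: [0.1, -0.3, -2.6]
width: 18.8
gripper_force: 118.5
```

>>> arm_command(rows="-0.02 0 0 0;-0.04 0 0 0;-0.06 0 0 0;-0.09 0 0 0;-0.12 0 0 0;-0.15 0 0 0;-0.18 0 0 0;-0.21 0 0 0")

```text
clock: 20.08
ee_pos: [523.7, -19.3, 116.6]
eef_rot: [3.142, 0.0, -0.001]
force: [0.4, 0.4, -2.7]
width: 18.4
gripper_force: 118.5
```

>>> arm_command(rows="-0.04 0 0 0;-0.08 0 0 0;-0.13 0 0 0;-0.16 0 0 0;-0.16 0 0 0;-0.16 0 0 0")

```text
clock: 20.58
ee_pos: [484.4, -19.3, 116.7]
eef_rot: [3.141, -0.001, -0.002]
force: [0.1, 0.6, -1.5]
width: 18.5
gripper_force: 118.6
```

Run:
```python
from h import *
where()
S=np.array([604,-118.2]); u=np.array([np.cos(.2),-np.sin(.2)]); g=S-122*u; print(g, S-34.5*u)
plan((*sense()['ee_pos'][:2],150,0),(*g,150,-.2),(*g,117,-.2))
```

```text
20.58 [484.4 -19.3 116.7] [ 3.141e+00 -1.000e-03 -2.000e-03] F [ 0.1  0.6 -1.5] w 18.5 g 118.6
[484.4318775  -93.96234164] [ 570.18770306 -111.34590809]
-> [484.42, -19.34, 150.0, -0.0] | 0.000 -0.000 -0.133 -0.001  x1
-> [484.43, -93.96, 150.0, -0.2] | 0.000 0.298 -0.000 0.127  x2
-> [484.43, -93.96, 117.0, -0.2] | 0.000 -0.000 0.132 -0.000  x1
```

>>> arm_command(rows="0 0 -0.133 0;0 0 -0.133 0;0 0.298 -0.133 0.127;0 0.298 -0.133 0.127;0 0.298 -0.133 0.127;0 0.298 -0.133 0.127")

```text
clock: 21.08
ee_pos: [485.2, -95.4, 149.9]
eef_rot: [-3.142, -0.001, -0.203]
force: [0.7, 0.3, -2.7]
width: 18.8
gripper_force: 119.2
```

>>> arm_command(rows="0 0 0.06 0;0 0 0.12 0;0 0 0.132 0;0 0 0.132 0;0 0 0.132 0")

```text
clock: 21.5
ee_pos: [484.7, -93.3, 116.9]
eef_rot: [-3.141, 0.0, -0.2]
force: [0.5, 0.7, -1.9]
width: 18.7
gripper_force: 119.2
```

Run:
```python
from h import *
where(); look('f5.png',(290,165),(230,170),5.6,70); where()
```

```text
21.5 [484.7 -93.3 116.9] [-3.141  0.    -0.2  ] F [ 0.5  0.7 -1.9] w 18.7 g 119.2
21.6 [485.3 -93.7 117.8] [ 3.141e+00 -2.000e-03 -2.000e-01] F [ 0.2  0.3 -2.2] w 18.1 g 119.2
```

View pics/f5.png

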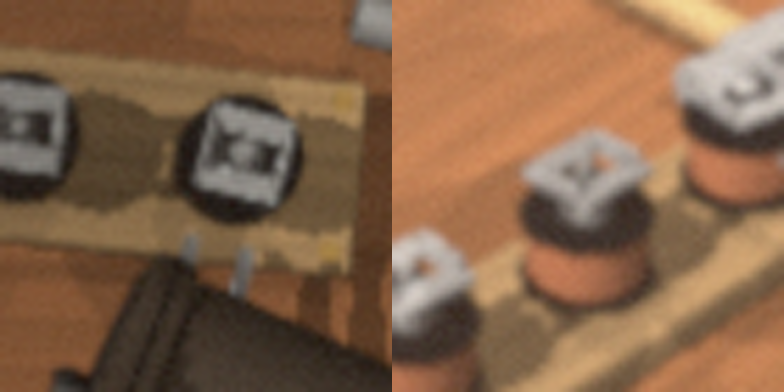

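>>> arm_command(rows="0 0.002 0 0;0.04 0.002 0 0;0.08 0.002 0 0;0.1 0.002 0 0;0.12 0.002 0 0;0.14 0.002 0 0;0.16 0.002 0 0;0.18 0.002 0 0")

```text
clock: 22.27
ee_pos: [528.9, -103.3, 116.6]
eef_rot: [-3.141, 0.001, -0.201]
force: [-0.3, -0.2, -1.5]
width: 18.5
gripper_force: 119.1
```

>>> arm_command(rows="0.016 0 0 0;0.03 0 0 0;0.042 0 -0.002 0;0.054 0 -0.004 0;0.066 0 -0.005 0;0.078 0 -0.006 0;0.09 0 -0.006 0;0.1 0 -0.006 0")

```text
clock: 22.93
ee_pos: [551.0, -107.5, 116.5]
eef_rot: [-3.141, 0.007, -0.201]
force: [-5.8, 0.9, -6.4]
width: 18.3
gripper_force: 118.6
```

>>> arm_command(rows="0.01 0 -0.002 0;0.02 0 -0.004 0;0.03 0 -0.004 0;0.04 0 -0.006 0;0.05 0 -0.006 0;0.06 0 -0.008 0;0.07 0 -0.008 0;0.07 0 -0.008 0")

```text
clock: 23.6
ee_pos: [572.6, -112.6, 122.1]
eef_rot: [3.141, -0.006, -0.201]
force: [0.6, -0.4, -2.6]
width: 18.4
gripper_force: 118.8
```

>>> arm_command(rows="0 0 -0.003 0;0 0 -0.007 0;0 0 -0.007 0;0 0 -0.007 0")

```text
clock: 23.93
ee_pos: [570.6, -111.9, 122.7]
eef_rot: [3.141, -0.002, -0.201]
force: [0.1, 0.9, -2.4]
width: 18.3
gripper_force: 118.8
```

>>> arm_command(rows="0 0 0.006 0;0 0 0.012 0;0 0 0.018 0;0 0 0.021 0;0 0 0.021 0;0 0 0.021 0")

```text
clock: 24.43
ee_pos: [570.1, -111.7, 116.7]
eef_rot: [-3.142, 0.0, -0.201]
force: [0.0, 0.2, -1.7]
width: 18.5
gripper_force: 118.9
```

>>> arm_command(rows="-0.02 0 0 0;-0.04 0 0 0;-0.06 0 0 0;-0.09 0 0 0;-0.12 0 0 0;-0.15 0 0 0;-0.18 0 0 0;-0.21 0 0 0")

```text
clock: 25.1
ee_pos: [517.8, -101.1, 116.9]
eef_rot: [3.142, 0.0, -0.201]
force: [-0.2, 0.4, -2.0]
width: 18.9
gripper_force: 118.9
```

>>> arm_command(rows="-0.04 0 0 0;-0.08 0 0 0;-0.13 0 0 0;-0.17 0 0 0;-0.17 0 0 0;-0.17 0 0 0")

```text
clock: 25.6
ee_pos: [476.7, -92.7, 116.9]
eef_rot: [3.141, -0.001, -0.201]
force: [-0.9, 0.3, -1.8]
width: 18.7
gripper_force: 118.9
```

Run:
```python
from h import *
where()
for n in('top','side'):
    grab_frame(n)
    for t,z in(('dish_in',7),('mat',3),('clip0_mid',77)):
        print(n,t,[(atz(n,d['centre'],z).round(0)[:2],np.round(d['centre'],1).tolist(),round(d['score'],2)) for d in landmark_of(n,t)])
e=sense()['ee_pos']
plan((470,-90,190,-.1),(470,120,190,.1),(410,260,190,.2),(382,310,170,.2),(382,310,75,.2))
```

```text
25.6 [476.7 -92.7 116.9] [ 3.141e+00 -1.000e-03 -2.010e-01] F [-0.9  0.3 -1.8] w 18.7 g 118.9
top dish_in [(array([543., 319.]), [161.0, 216.3], 0.76)]
top mat [(array([472., 322.]), [158.9, 243.3], 0.59), (array([ 774., -244.]), [377.1, 135.2], 0.28), (array([545., 317.]), [162.2, 215.7], 0.21)]
top clip0_mid [(array([ 615., -121.]), [334.1, 189.8], 0.64)]
side dish_in [(array([404., 113.]), [305.7, 296.0], 0.73), (array([548., 322.]), [176.5, 324.3], 0.7)]
side mat [(array([463., 321.]), [210.5, 348.0], 0.78), (array([416., -87.]), [352.4, 245.4], 0.59)]
side clip0_mid [(array([ 608., -117.]), [292.1, 183.7], 0.66)]
-> [470.0, -90.0, 190.0, -0.1] | -0.031 -0.005 -0.293 -0.064  x2
-> [470.0, 120.0, 190.0, 0.1] | -0.084 -0.836 -0.000 -0.127  x6
-> [410.0, 260.0, 190.0, 0.2] | -0.183 -0.581 -0.000 -0.064  x4
-> [382.0, 310.0, 170.0, 0.2] | -0.070 -0.218 0.080 -0.000  x2
-> [382.0, 310.0, 75.0, 0.2] | 0.000 0.000 0.380 -0.000  x3
```

>>> arm_command(rows="-0.031 -0.005 -0.293 -0.064;-0.031 -0.005 -0.293 -0.064;-0.031 -0.005 -0.293 -0.064")

```text
clock: 26.25
ee_pos: [473.4, -91.5, 197.2]
eef_rot: [3.138, -0.012, -0.1]
force: [1.5, -1.3, -0.3]
width: 18.2
gripper_force: 119.3
```

>>> arm_command(rows="-0.084 -0.836 0 -0.127;-0.084 -0.836 0 -0.127;-0.084 -0.836 0 -0.127;-0.084 -0.836 0 -0.127;-0.084 -0.836 0 -0.127;-0.084 -0.836 0 -0.127")

```text
clock: 26.75
ee_pos: [468.7, 125.9, 189.6]
eef_rot: [-3.138, 0.0, 0.105]
force: [-0.6, -0.9, -2.0]
width: 18.3
gripper_force: 119.3
```

>>> arm_command(rows="-0.183 -0.581 0 -0.064;-0.183 -0.581 0 -0.064;-0.183 -0.581 0 -0.064;-0.183 -0.581 0 -0.064;-0.253 -0.799 0.08 -0.064;-0.253 -0.799 0.08 -0.064;-0.253 -0.799 0.08 -0.064")

```text
clock: 27.33
ee_pos: [384.3, 314.5, 167.7]
eef_rot: [-3.142, 0.004, 0.204]
force: [1.0, -0.8, -2.3]
width: 18.6
gripper_force: 119.4
```

Run:
```python
from h import *
where(); plan((382,310,67,.2))
```

```text
27.33 [384.3 314.5 167.7] [-3.142  0.004  0.204] F [ 1.  -0.8 -2.3] w 18.6 g 119.4
-> [382.0, 310.0, 67.0, 0.2] | -0.013 0.016 0.403 0.002  x3
```

>>> arm_command(rows="-0.013 0.016 0.12 0;-0.013 0.016 0.24 0;-0.013 0.016 0.34 0;-0.013 0.016 0.4 0;-0.013 0.016 0.4 0;-0.013 0.016 0.4 0")

```text
clock: 27.83
ee_pos: [384.5, 307.1, 69.3]
eef_rot: [3.141, 0.002, 0.199]
force: [1.0, -0.6, -1.6]
width: 18.4
gripper_force: 119.4
```

>>> arm_command(rows="0 0 0.004 0;0 0 0.008 0;0 0 0.012 0;0 0 0.015 0;0 0 0.015 0")

```text
clock: 28.25
ee_pos: [384.9, 308.1, 66.9]
eef_rot: [-3.141, -0.001, 0.2]
force: [0.7, -0.9, -1.8]
width: 18.3
gripper_force: 119.4
```

>>> arm_command(rows="0 0 0.004 0;0 0 0.008 0;0 0 0.012 0;0 0 0.012 0;0 0 0.012 0")

```text
clock: 28.67
ee_pos: [384.5, 307.9, 63.2]
eef_rot: [3.142, 0.0, 0.2]
force: [0.1, -0.8, -2.3]
width: 18.3
gripper_force: 119.4
```

>>> arm_command(rows="0 0 0.004 0;0 0 0.008 0;0 0 0.008 0;0 0 0.008 0")

```text
clock: 29.0
ee_pos: [385.0, 308.2, 62.1]
eef_rot: [-3.141, -0.001, 0.2]
force: [-2.5, 0.0, 4.4]
width: 18.5
gripper_force: 120.3
```

>>> arm_command(rows="0 0 0 0;0 0 0 0;0 0 0 0;0 0 0 0;0 0 -0.1 0;0 0 -0.25 0;0 0 -0.4 0;0 0 -0.4 0", claw=0.4)

```text
clock: 29.67
ee_pos: [389.0, 310.3, 169.5]
eef_rot: [-3.138, -0.014, 0.2]
force: [1.4, 1.1, 1.2]
width: 59.7
gripper_force: 0.0
```

Run:
```python
from h import *
where(); plan((480,240,170,.1),(619.2,82.3,150,-.13),(619.2,82.3,78,-.13))
```

```text
29.67 [389.  310.3 169.5] [-3.138 -0.014  0.2  ] F [1.4 1.1 1.2] w 59.7 g 0.0
-> [480.0, 240.0, 170.0, 0.1] | 0.301 0.348 -0.002 0.064  x3
-> [619.2, 82.3, 150.0, -0.13] | 0.491 0.683 0.080 0.146  x6
-> [619.2, 82.3, 78.0, -0.13] | 0.000 0.000 0.288 -0.000  x2
```

>>> arm_command(rows="0.301 0.348 0 0.064;0.301 0.348 0 0.064;0.301 0.348 0 0.064")

```text
clock: 29.92
ee_pos: [477.5, 236.6, 161.9]
eef_rot: [3.142, -0.002, 0.1]
force: [0.6, 0.5, -0.8]
width: 59.8
gripper_force: 0.0
```

>>> arm_command(rows="0.491 0.683 0.08 0.146;0.491 0.683 0.08 0.146;0.491 0.683 0.08 0.146;0.491 0.683 0.08 0.146;0.491 0.683 0.08 0.146;0.491 0.683 0.08 0.146;0.491 0.683 0.08 0.146;0.491 0.683 0.08 0.146")

```text
clock: 30.58
ee_pos: [614.3, 79.9, 140.6]
eef_rot: [-3.141, 0.002, -0.131]
force: [-0.2, -0.1, -0.4]
width: 59.7
gripper_force: 0.0
```

Run:
```python
from h import *
where(); plan((619.2,82.3,78,-.13))
for n in('top','side'):
    grab_frame(n); print([(atz(n,d['centre'],63).round(0)[:2],round(d['score'],2)) for d in landmark_of(n,'lifter_grip')])
where()
```

```text
30.58 [614.3  79.9 140.6] [-3.141e+00  2.000e-03 -1.310e-01] F [-0.2 -0.1 -0.4] w 59.7 g 0.0
-> [619.2, 82.3, 78.0, -0.13] | 0.018 -0.012 0.251 -0.001  x2
[(array([379., 297.]), 0.59), (array([ 609., -125.]), 0.44)]
[(array([383., 308.]), 0.98)]
30.78 [613.9  81.3 141.4] [-3.142  0.    -0.128] F [ 0.5 -0.2  0.3] w 60.1 g 0.0
```

>>> arm_command(rows="0.02 -0.006 0.05 0;0.02 -0.006 0.1 0;0.02 -0.006 0.17 0;0.02 -0.006 0.22 0;0.02 -0.006 0.25 0;0.02 -0.006 0.25 0;0.02 -0.006 0.25 0")

```text
clock: 31.37
ee_pos: [619.4, 80.9, 78.3]
eef_rot: [3.141, 0.001, -0.13]
force: [-0.4, -0.6, 0.3]
width: 60.0
gripper_force: 0.0
```

>>> arm_command(rows="0 0 0 0;0 0 0 0;0 0 0 0;0 0 0 0;0 0 0 0", claw=-1, newtons=25)

```text
clock: 31.78
ee_pos: [620.7, 80.3, 80.0]
eef_rot: [3.141, -0.002, -0.13]
force: [-0.4, -1.3, 2.8]
width: 37.3
gripper_force: 28.0
```

>>> arm_command(rows="0 0 -0.04 0;0 0 -0.1 0;0 0 -0.2 0;0 0 -0.3 0;0 0 -0.3 0;0 0 -0.3 0")

```text
clock: 32.28
ee_pos: [621.0, 80.9, 156.3]
eef_rot: [-3.141, -0.004, -0.13]
force: [-0.3, 0.7, -0.4]
width: 37.6
gripper_force: 27.7
```

Run:
```python
from h import *
where(); plan((546,316,150,0),(546,316,34,0))
```

```text
32.28 [621.   80.9 156.3] [-3.141 -0.004 -0.13 ] F [-0.3  0.7 -0.4] w 37.6 g 27.7
-> [583.51, 198.46, 153.15, -0.07] | -0.210 -0.447 0.013 -0.041  x4
-> [546.0, 316.0, 150.0, 0.0] | -0.180 -0.459 0.013 -0.041  x4
-> [546.0, 316.0, 34.0, 0.0] | 0.000 0.000 0.464 -0.000  x3
```

>>> arm_command(rows="-0.21 -0.447 0.013 -0.041;-0.21 -0.447 0.013 -0.041;-0.21 -0.447 0.013 -0.041;-0.21 -0.447 0.013 -0.041;-0.41 -0.88 0.026 -0.083;-0.41 -0.88 0.026 -0.083;-0.41 -0.88 0.026 -0.083;-0.41 -0.88 0.026 -0.083")

```text
clock: 32.95
ee_pos: [543.3, 316.8, 145.3]
eef_rot: [-3.14, 0.004, 0.006]
force: [0.3, 0.3, -0.1]
width: 37.2
gripper_force: 27.7
```

Run:
```python
from h import *
for i in range(3): grab_frame('top')
where(); plan((546,316,34,0))
```

```text
33.1 [545.9 311.8 145.8] [3.14e+00 2.00e-03 1.00e-03] F [-0.8 -0.4 -0.8] w 37.6 g 27.7
-> [546.0, 316.0, 34.0, 0.0] | 0.000 -0.017 0.447 0.001  x3
```

>>> arm_command(rows="0 -0.017 0.15 0;0 -0.017 0.3 0;0 -0.017 0.4 0;0 -0.017 0.447 0;0 -0.017 0.447 0;0 -0.017 0.447 0")

```text
clock: 33.6
ee_pos: [547.4, 315.4, 35.6]
eef_rot: [3.141, 0.001, -0.001]
force: [0.2, -0.0, 0.1]
width: 37.7
gripper_force: 27.7
```

>>> arm_command(rows="0 0 0 0;0 0 0 0;0 0 0 0;0 0 -0.05 0;0 0 -0.2 0;0 0 -0.35 0;0 0 -0.46 0;0 0 -0.46 0", claw=0.1)

```text
clock: 34.27
ee_pos: [551.3, 318.4, 161.2]
eef_rot: [-3.136, -0.015, 0.001]
force: [0.6, 0.6, 0.9]
width: 46.9
gripper_force: 0.0
```

Run:
```python
from h import *
where(); plan((540,150,150,0),(612,-18,150,-.04))
for n in('top','side'):
    grab_frame(n); print([(atz(n,d['centre'],11).round(0)[:2],round(d['score'],2)) for d in landmark_of(n,'clip0_mid')],[(atz(n,d['centre'],6).round(0)[:2],round(d['score'],2)) for d in landmark_of(n,'dish_in')])
```

```text
34.27 [551.3 318.4 161.2] [-3.136e+00 -1.500e-02  1.000e-03] F [0.6 0.6 0.9] w 46.9 g 0.0
-> [540.0, 150.0, 150.0, 0.0] | -0.046 0.674 0.045 0.000  x5
-> [612.0, -18.0, 150.0, -0.04] | 0.288 0.672 -0.000 0.025  x5
[(array([ 615., -127.]), 0.63)] [(array([546., 320.]), 0.67)]
[(array([ 676., -216.]), 0.52)] [(array([543., 322.]), 0.56)]
```

>>> arm_command(rows="-0.046 0.674 0.045 0;-0.046 0.674 0.045 0;-0.046 0.674 0.045 0;-0.046 0.674 0.045 0;-0.046 0.674 0.045 0", claw=0.4)

```text
clock: 34.98
ee_pos: [533.5, 142.5, 136.8]
eef_rot: [3.139, 0.005, -0.005]
force: [0.3, -0.1, -0.5]
width: 59.8
gripper_force: 0.0
```

>>> arm_command(rows="0.288 0.672 0 0.025;0.288 0.672 0 0.025;0.288 0.672 0 0.025;0.288 0.672 0 0.025;0.288 0.672 0 0.025;0.288 0.672 0 0.025;0.288 0.672 0 0.025")

```text
clock: 35.57
ee_pos: [606.8, -20.2, 138.0]
eef_rot: [-3.14, 0.003, -0.041]
force: [0.4, 1.3, -0.0]
width: 59.5
gripper_force: 0.0
```

Run:
```python
from h import *
for i in range(2): grab_frame('side')
where(); plan((612,-19,78,-.05))
```

```text
35.67 [606.4 -18.6 138.3] [-3.141e+00  2.000e-03 -3.800e-02] F [-0.6 -0.4  0.1] w 59.4 g 0.0
-> [612.0, -19.0, 78.0, -0.05] | 0.022 0.001 0.241 0.008  x2
```

>>> arm_command(rows="0.022 0 0.05 0;0.022 0 0.1 0;0.022 0 0.16 0;0.022 0 0.2 0;0.022 0 0.24 0;0.022 0 0.24 0;0.022 0 0.24 0")

```text
clock: 36.25
ee_pos: [612.2, -19.7, 78.4]
eef_rot: [-3.141, 0.002, -0.038]
force: [-0.1, -0.2, -0.3]
width: 59.9
gripper_force: 0.0
```

>>> arm_command(rows="0 0 0 0;0 0 0 0;0 0 0 0;0 0 0 0;0 0 0 0", claw=-1, newtons=25)

```text
clock: 36.67
ee_pos: [613.5, -20.4, 80.3]
eef_rot: [3.142, -0.002, -0.039]
force: [-1.1, 1.3, 1.9]
width: 37.8
gripper_force: 27.3
```

>>> arm_command(rows="0 0 -0.04 0;0 0 -0.1 0;0 0 -0.2 0;0 0 -0.3 0;0 0 -0.3 0;0 0 -0.3 0")

```text
clock: 37.17
ee_pos: [614.1, -20.7, 156.9]
eef_rot: [3.141, -0.005, -0.039]
force: [0.0, -0.3, -0.8]
width: 37.8
gripper_force: 27.1
```

Run:
```python
from h import *
where(); plan((580,150,150,-.02),(546,314,150,0))
```

```text
37.17 [614.1 -20.7 156.9] [ 3.141 -0.005 -0.039] F [ 0.  -0.3 -0.8] w 37.8 g 27.1
-> [580.0, 150.0, 150.0, -0.02] | -0.163 -0.677 0.028 -0.012  x5
-> [546.0, 314.0, 150.0, 0.0] | -0.149 -0.653 -0.000 -0.013  x5
```

>>> arm_command(rows="-0.163 -0.677 0.028 -0.012;-0.163 -0.677 0.028 -0.012;-0.163 -0.677 0.028 -0.012;-0.163 -0.677 0.028 -0.012;-0.163 -0.677 0.028 -0.012")

```text
clock: 37.58
ee_pos: [575.5, 155.3, 144.9]
eef_rot: [-3.14, 0.005, -0.016]
force: [-0.6, -0.2, -1.1]
width: 37.5
gripper_force: 27.1
```

>>> arm_command(rows="-0.149 -0.653 0 -0.013;-0.149 -0.653 0 -0.013;-0.149 -0.653 0 -0.013;-0.149 -0.653 0 -0.013;-0.149 -0.653 0 -0.013;-0.149 -0.653 0 -0.013;-0.149 -0.653 0 -0.013")

```text
clock: 38.17
ee_pos: [544.2, 313.7, 145.9]
eef_rot: [3.14, 0.002, 0.001]
force: [0.2, -0.3, -0.8]
width: 37.2
gripper_force: 27.1
```

Run:
```python
from h import *
where(); plan((546,321,40,0))
grab_frame('side');print([(atz('side',d['centre'],6).round(0)[:2],round(d['score'],2)) for d in landmark_of('side','dish_in')])
```

```text
38.17 [544.2 313.7 145.9] [3.14e+00 2.00e-03 1.00e-03] F [ 0.2 -0.3 -0.8] w 37.2 g 27.1
-> [546.0, 321.0, 40.0, -0.0] | 0.007 -0.029 0.423 0.001  x3
[(array([548., 317.]), 0.93), (array([555., 319.]), 0.39), (array([665., 225.]), 0.35)]
```

>>> arm_command(rows="0.007 -0.029 0.15 0;0.007 -0.029 0.3 0;0.007 -0.029 0.38 0;0.007 -0.029 0.423 0;0.007 -0.029 0.423 0;0.007 -0.029 0.423 0")

```text
clock: 38.77
ee_pos: [547.3, 320.7, 41.8]
eef_rot: [3.142, -0.0, -0.001]
force: [0.6, 0.7, 0.3]
width: 37.4
gripper_force: 27.1
```

>>> arm_command(rows="0 0 0 0;0 0 0 0;0 0 0 0;0 0 -0.05 0;0 0 -0.2 0;0 0 -0.35 0;0 0 -0.46 0;0 0 -0.46 0", claw=0.1)

```text
clock: 39.43
ee_pos: [551.0, 323.6, 167.1]
eef_rot: [-3.136, -0.015, 0.001]
force: [0.2, 0.9, 1.3]
width: 46.8
gripper_force: 0.0
```

Run:
```python
from h import *
where(); plan((560,200,160,0),(585,40,155,-.1),(604,-118,150,-.2))
```

```text
39.43 [551.  323.6 167.1] [-3.136e+00 -1.500e-02  1.000e-03] F [0.2 0.9 1.3] w 46.8 g 0.0
-> [560.0, 200.0, 160.0, -0.0] | 0.036 0.495 0.029 0.000  x4
-> [585.0, 40.0, 155.0, -0.1] | 0.100 0.640 0.020 0.064  x5
-> [604.0, -118.0, 150.0, -0.2] | 0.139 0.621 0.020 0.064  x4
```

>>> arm_command(rows="0.036 0.495 0.029 0;0.036 0.495 0.029 0;0.036 0.495 0.029 0;0.036 0.495 0.029 0", claw=0.4)

```text
clock: 39.77
ee_pos: [555.9, 192.4, 149.8]
eef_rot: [3.139, -0.0, -0.004]
force: [0.3, -0.2, 0.1]
width: 59.7
gripper_force: 0.0
```

>>> arm_command(rows="0.1 0.64 0.02 0.064;0.1 0.64 0.02 0.064;0.1 0.64 0.02 0.064;0.1 0.64 0.02 0.064;0.1 0.64 0.02 0.064")

```text
clock: 40.18
ee_pos: [581.9, 32.4, 145.6]
eef_rot: [3.139, -0.003, -0.106]
force: [0.3, 0.6, -0.3]
width: 59.7
gripper_force: 0.0
```

>>> arm_command(rows="0.139 0.621 0.02 0.064;0.139 0.621 0.02 0.064;0.139 0.621 0.02 0.064;0.139 0.621 0.02 0.064;0.139 0.621 0.02 0.064;0.139 0.621 0.02 0.064;0.139 0.621 0.02 0.064")

```text
clock: 40.77
ee_pos: [599.6, -119.2, 139.7]
eef_rot: [-3.141, -0.0, -0.201]
force: [0.1, -0.4, 0.2]
width: 59.9
gripper_force: 0.0
```

Run:
```python
from h import *
where(); plan((604,-118.5,78,-.2))
```

```text
40.77 [ 599.6 -119.2  139.7] [-3.141 -0.    -0.201] F [ 0.1 -0.4  0.2] w 59.9 g 0.0
-> [604.0, -118.5, 78.0, -0.2] | 0.017 -0.006 0.247 -0.001  x2
```

Run:
```python
from h import *
im=grab_frame('top')[:,:,::-1]; im2=grab_frame('side')[:,:,::-1]
f=lambda a:cv2.resize(a,(390,390),interpolation=cv2.INTER_CUBIC)
cv2.imwrite('pics/v1.png',np.hstack([f(im2[155:215,260:320]),f(im[185:245,130:190])]))
```

```text
(no output)
```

View pics/v1.png

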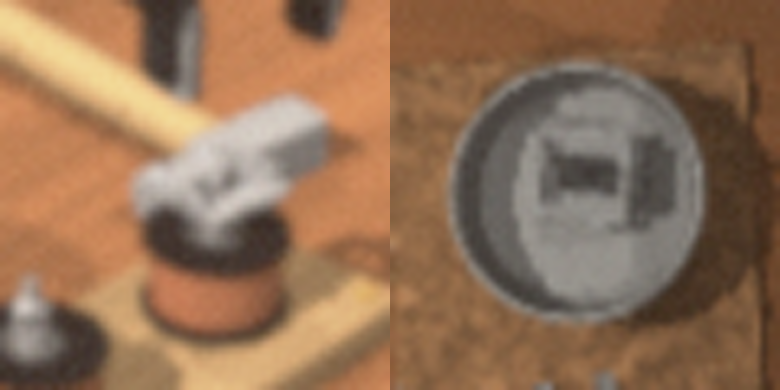

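Clip 0 is clear of its bulb and sits loose on the nose, left panel (215,180). The other two clips lie in the dish.

>>> arm_command(rows="0.017 -0.006 0.05 0;0.017 -0.006 0.1 0;0.017 -0.006 0.16 0;0.017 -0.006 0.2 0;0.017 -0.006 0.245 0;0.017 -0.006 0.245 0;0.017 -0.006 0.245 0")

```text
clock: 41.45
ee_pos: [603.4, -118.9, 76.7]
eef_rot: [-3.141, 0.003, -0.201]
force: [-0.4, -0.1, 0.4]
width: 59.7
gripper_force: 0.0
```

>>> arm_command(rows="0 0 0 0;0 0 0 0;0 0 0 0;0 0 0 0;0 0 0 0", claw=-1, newtons=25)

```text
clock: 41.87
ee_pos: [604.8, -119.5, 79.1]
eef_rot: [-3.142, -0.002, -0.201]
force: [0.8, 1.5, 1.0]
width: 36.8
gripper_force: 30.3
```

>>> arm_command(rows="0 0 -0.04 0;0 0 -0.1 0;0 0 -0.2 0;0 0 -0.3 0;0 0 -0.3 0;0 0 -0.3 0")

```text
clock: 42.37
ee_pos: [605.4, -120.1, 155.8]
eef_rot: [3.14, -0.005, -0.201]
force: [-0.4, -0.4, -0.6]
width: 37.3
gripper_force: 30.1
```

Run:
```python
from h import *
where(); plan((590,40,155,-.1),(575,200,155,0),(542,324,150,0))
```

```text
42.37 [ 605.4 -120.1  155.8] [ 3.14  -0.005 -0.201] F [-0.4 -0.4 -0.6] w 37.3 g 30.1
-> [590.0, 40.0, 155.0, -0.1] | -0.188 -0.615 0.003 -0.064  x5
-> [575.0, 200.0, 155.0, 0.0] | -0.124 -0.631 -0.000 -0.064  x5
-> [542.0, 324.0, 150.0, 0.0] | -0.132 -0.496 0.020 -0.000  x4
```

>>> arm_command(rows="-0.188 -0.615 0 -0.064;-0.188 -0.615 0 -0.064;-0.188 -0.615 0 -0.064;-0.188 -0.615 0 -0.064;-0.188 -0.615 0 -0.064")

```text
clock: 42.78
ee_pos: [586.2, 46.2, 151.0]
eef_rot: [-3.14, 0.005, -0.095]
force: [0.2, -0.2, -0.6]
width: 36.9
gripper_force: 30.1
```

>>> arm_command(rows="-0.124 -0.631 0 -0.064;-0.124 -0.631 0 -0.064;-0.124 -0.631 0 -0.064;-0.124 -0.631 0 -0.064;-0.124 -0.631 0 -0.064")

```text
clock: 43.2
ee_pos: [571.6, 205.6, 151.5]
eef_rot: [-3.14, 0.003, 0.006]
force: [-0.5, -0.0, -1.2]
width: 37.1
gripper_force: 30.1
```

>>> arm_command(rows="-0.132 -0.496 0 0;-0.132 -0.496 0 0;-0.132 -0.496 0 0;-0.132 -0.496 0 0;-0.132 -0.496 0 0;-0.132 -0.496 0 0")

```text
clock: 43.7
ee_pos: [540.2, 323.8, 151.8]
eef_rot: [3.14, 0.002, 0.001]
force: [-0.7, -0.1, -0.8]
width: 37.0
gripper_force: 30.1
```

Run:
```python
from h import *
where(); plan((542,325,44,0))
grab_frame('side');print([(atz('side',d['centre'],6).round(0)[:2],round(d['score'],2)) for d in landmark_of('side','dish_in')])
```

```text
43.7 [540.2 323.8 151.8] [3.14e+00 2.00e-03 1.00e-03] F [-0.7 -0.1 -0.8] w 37.0 g 30.1
-> [542.0, 325.0, 44.0, 0.0] | 0.007 -0.005 0.431 0.001  x3
[(array([544., 337.]), 0.55)]
```

Run:
```python
from h import *
grab_frame('side');print([(np.round(d['rect']),round(d['score'],2)) for d in trace('side','dish_in')])
print(proj('side',sense()['ee_pos']))
```

```text
[(array([142., 305., 200., 347.]), 0.97)]
[[168.95834469 266.12240168]]
```

Run:
```python
from h import *
print(atz('side',(179.5,323),20),atz('side',(171,326),20))
im=grab_frame('side');
for n in ('top','side'):
  im=grab_frame(n)[:,:,::-1]
  cv2.imwrite(f'pics/_{n}.png',im)
a=cv2.imread('pics/_side.png');b=cv2.imread('pics/_top.png');f=lambda a:cv2.resize(a,(390,390),interpolation=cv2.INTER_CUBIC)
cv2.imwrite('pics/v2.png',np.hstack([f(a[250:380,120:250]),f(b[180:310,110:240])]))
```

```text
[536.29799643 323.76074311  20.        ] [542.97407551 338.56542789  20.        ]
```

View pics/v2.png

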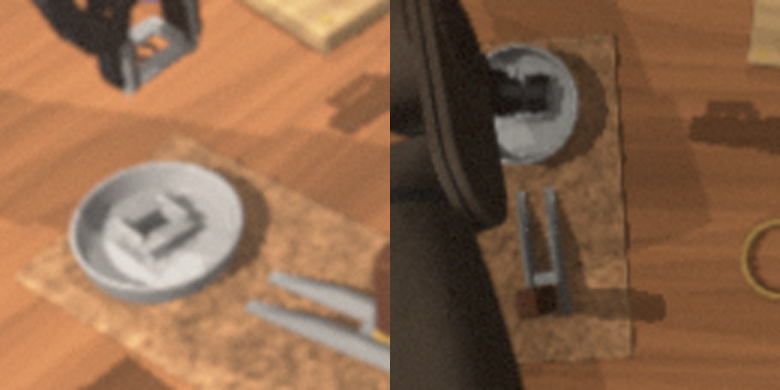

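>>> arm_command(rows="0.044 -0.045 0.1 0;0.044 -0.045 0.25 0;0.044 -0.045 0.36 0;0.044 -0.045 0.425 0;0.044 -0.045 0.425 0;0.044 -0.045 0.425 0")

```text
clock: 44.55
ee_pos: [551.2, 335.2, 45.9]
eef_rot: [3.141, 0.002, -0.0]
force: [0.1, -0.5, -0.9]
width: 37.8
gripper_force: 30.1
```

>>> arm_command(rows="0 0 0 0;0 0 0 0;0 0 0 0;0 0 -0.05 0;0 0 -0.2 0;0 0 -0.35 0;0 0 -0.46 0;0 0 -0.46 0", claw=0.1)

```text
clock: 45.22
ee_pos: [556.1, 337.9, 172.8]
eef_rot: [-3.135, -0.016, 0.0]
force: [1.0, 1.4, 1.3]
width: 47.2
gripper_force: 0.0
```

Run:
```python
from h import *
where(); plan((585,220,165,0),(619.5,82,150,-.1))
```

```text
45.22 [556.1 337.9 172.8] [-3.135 -0.016  0.   ] F [1.  1.4 1.3] w 47.2 g 0.0
-> [585.0, 220.0, 165.0, 0.0] | 0.116 0.472 0.031 0.000  x4
-> [619.5, 82.0, 150.0, -0.1] | 0.138 0.552 0.060 0.064  x4
```

>>> arm_command(rows="0.116 0.472 0.02 0;0.116 0.472 0.02 0;0.116 0.472 0.02 0;0.116 0.472 0.02 0", claw=1)

```text
clock: 45.55
ee_pos: [582.3, 212.5, 158.0]
eef_rot: [3.139, -0.002, -0.005]
force: [0.8, 0.8, 0.6]
width: 85.3
gripper_force: 0.0
```

>>> arm_command(rows="0.138 0.552 0 0.064;0.138 0.552 0 0.064;0.138 0.552 0 0.064;0.138 0.552 0 0.064;0.138 0.552 0 0.064;0.138 0.552 0 0.064")

```text
clock: 46.05
ee_pos: [615.6, 79.3, 157.8]
eef_rot: [-3.141, -0.001, -0.103]
force: [-0.4, 0.5, 0.9]
width: 85.2
gripper_force: 0.0
```

Run:
```python
from h import *
where(); grab_frame('side'); where(); plan((619.5,81.5,44,-.08))
```

```text
46.05 [615.6  79.3 157.8] [-3.141e+00 -1.000e-03 -1.030e-01] F [-0.4  0.5  0.9] w 85.2 g 0.0
46.1 [615.2  80.4 157.5] [-3.141e+00 -1.000e-03 -1.010e-01] F [-0.3  0.9  0.6] w 85.3 g 0.0
-> [619.5, 81.5, 44.0, -0.08] | 0.017 -0.006 0.454 -0.013  x3
```

>>> arm_command(rows="0.017 -0.006 0.12 0;0.017 -0.006 0.2 0;0.017 -0.006 0.28 0;0.017 -0.006 0.35 0;0.017 -0.006 0.41 0;0.017 -0.006 0.452 0;0.017 -0.006 0.452 0;0.017 -0.006 0.452 0")

```text
clock: 46.77
ee_pos: [619.1, 82.1, 43.6]
eef_rot: [-3.142, 0.001, -0.099]
force: [0.2, -1.0, 0.8]
width: 85.2
gripper_force: 0.0
```

>>> arm_command(rows="0 0 0 0;0 0 0 0;0 0 0 0;0 0 0 0;0 0 0 0", claw=-1, newtons=50)

```text
clock: 47.18
ee_pos: [621.1, 80.9, 45.9]
eef_rot: [-3.141, -0.004, -0.1]
force: [-0.9, 0.3, 6.4]
width: 53.3
gripper_force: 53.0
```

>>> arm_command(rows="0 0 -0.04 0;0 0 -0.1 0;0 0 -0.18 0;0 0 -0.26 0;0 0 -0.36 0;0 0 -0.46 0;0 0 -0.5 0;0 0 -0.5 0")

```text
clock: 47.85
ee_pos: [621.2, 80.9, 172.4]
eef_rot: [-3.141, -0.006, -0.1]
force: [0.6, 0.1, -1.6]
width: 53.4
gripper_force: 54.5
```

Run:
```python
from h import *
where(); plan((610,-120,170,-.09),(548,-342,160,-.09))
```

```text
47.85 [621.2  80.9 172.4] [-3.141 -0.006 -0.1  ] F [ 0.6  0.1 -1.6] w 53.4 g 54.5
-> [610.0, -120.0, 170.0, -0.09] | 0.036 0.804 0.010 -0.007  x6
-> [548.0, -342.0, 160.0, -0.09] | -0.167 0.907 0.040 -0.000  x6
```

>>> arm_command(rows="0.036 0.804 0 0;0.036 0.804 0 0;0.036 0.804 0 0;0.036 0.804 0 0;0.036 0.804 0 0;0.036 0.804 0 0")

```text
clock: 48.35
ee_pos: [606.8, -125.7, 166.5]
eef_rot: [3.14, 0.003, -0.106]
force: [1.3, 0.2, -0.1]
width: 53.7
gripper_force: 54.5
```

>>> arm_command(rows="-0.167 0.907 0.02 0;-0.167 0.907 0.02 0;-0.167 0.907 0.02 0;-0.167 0.907 0.02 0;-0.167 0.907 0.02 0;-0.167 0.907 0.02 0;-0.167 0.907 0.02 0;-0.167 0.907 0.02 0")

```text
clock: 49.02
ee_pos: [542.8, -341.5, 161.4]
eef_rot: [-3.139, 0.003, -0.103]
force: [-0.3, 0.4, -0.9]
width: 53.6
gripper_force: 54.5
```

Run:
```python
from h import *
grab_frame('side'); where(); plan((548,-340,34,-.09))
```

```text
49.07 [ 543.4 -340.4  161.7] [-3.139e+00  3.000e-03 -1.010e-01] F [ 0.   0.8 -2. ] w 54.0 g 54.6
-> [548.0, -340.0, 34.0, -0.09] | 0.018 -0.003 0.511 -0.007  x4
```

>>> arm_command(rows="0.018 -0.003 0.14 0;0.018 -0.003 0.28 0;0.018 -0.003 0.38 0;0.018 -0.003 0.46 0;0.018 -0.003 0.51 0;0.018 -0.003 0.51 0;0.018 -0.003 0.51 0")

```text
clock: 49.65
ee_pos: [548.9, -339.7, 35.8]
eef_rot: [-3.141, 0.001, -0.099]
force: [-0.0, 0.7, -1.0]
width: 53.8
gripper_force: 54.5
```

>>> arm_command(rows="0 0 0.006 0;0 0 0.012 0;0 0 0.016 0;0 0 0.016 0;0 0 0.016 0")

```text
clock: 50.07
ee_pos: [549.0, -341.3, 33.0]
eef_rot: [3.141, -0.001, -0.1]
force: [0.2, 0.7, -1.6]
width: 53.9
gripper_force: 54.5
```

>>> arm_command(rows="0 0 0.004 0;0 0 0.008 0;0 0 0.008 0;0 0 0.008 0")

```text
clock: 50.4
ee_pos: [548.6, -341.0, 30.1]
eef_rot: [-3.141, 0.0, -0.1]
force: [0.5, 0.3, -1.7]
width: 53.6
gripper_force: 54.5
```

>>> arm_command(rows="0 0 0.004 0;0 0 0.008 0;0 0 0.01 0;0 0 0.01 0;0 0 0.01 0")

```text
clock: 50.82
ee_pos: [548.7, -341.1, 28.0]
eef_rot: [-3.142, 0.0, -0.1]
force: [-0.6, -0.2, -0.1]
width: 53.8
gripper_force: 54.7
```

>>> arm_command(rows="0 0 0 0;0 0 0 0;0 0 0 0;0 0 -0.06 0;0 0 -0.16 0;0 0 -0.3 0;0 0 -0.44 0;0 0 -0.54 0", claw=0.85)

```text
clock: 51.48
ee_pos: [549.8, -341.9, 167.9]
eef_rot: [3.139, -0.004, -0.1]
force: [1.4, -0.7, -0.2]
width: 79.1
gripper_force: 0.0
```

Run:
```python
from h import *
where(); plan((600,-170,165,-.09),(612.5,-19,160,-.09))
```

```text
51.48 [ 549.8 -341.9  167.9] [ 3.139 -0.004 -0.1  ] F [ 1.4 -0.7 -0.2] w 79.1 g 0.0
-> [600.0, -170.0, 165.0, -0.09] | 0.131 -0.704 0.011 -0.007  x5
-> [612.5, -19.0, 160.0, -0.09] | -0.004 -0.606 0.020 -0.000  x4
```

>>> arm_command(rows="0.131 -0.704 0 0;0.131 -0.704 0 0;0.131 -0.704 0 0;0.131 -0.704 0 0;0.131 -0.704 0 0", claw=1)

```text
clock: 51.9
ee_pos: [600.0, -164.3, 164.4]
eef_rot: [-3.14, -0.002, -0.096]
force: [0.0, 0.6, 0.4]
width: 85.4
gripper_force: 0.0
```

>>> arm_command(rows="-0.004 -0.606 0 0;-0.004 -0.606 0 0;-0.004 -0.606 0 0;-0.004 -0.606 0 0;-0.004 -0.606 0 0;-0.004 -0.606 0 0;-0.004 -0.606 0 0")

```text
clock: 52.48
ee_pos: [613.4, -19.1, 163.6]
eef_rot: [3.141, -0.001, -0.1]
force: [0.6, -0.1, -0.7]
width: 85.5
gripper_force: 0.0
```

Run:
```python
from h import *
grab_frame('side'); where(); plan((612.3,-19,43.5,-.1))
```

```text
52.53 [613.3 -19.6 163.5] [ 3.141e+00 -1.000e-03 -1.010e-01] F [0.7 0.6 0.1] w 85.9 g 0.0
-> [612.3, -19.0, 43.5, -0.1] | -0.004 -0.002 0.480 -0.001  x3
```

>>> arm_command(rows="-0.004 -0.002 0.12 0;-0.004 -0.002 0.22 0;-0.004 -0.002 0.3 0;-0.004 -0.002 0.37 0;-0.004 -0.002 0.43 0;-0.004 -0.002 0.48 0;-0.004 -0.002 0.48 0;-0.004 -0.002 0.48 0")

```text
clock: 53.2
ee_pos: [611.8, -18.8, 42.3]
eef_rot: [-3.142, 0.001, -0.102]
force: [0.9, 0.5, 1.2]
width: 85.2
gripper_force: 0.0
```

>>> arm_command(rows="0 0 0 0;0 0 0 0;0 0 0 0;0 0 0 0;0 0 0 0", claw=-1, newtons=50)

```text
clock: 53.62
ee_pos: [613.5, -18.6, 45.1]
eef_rot: [3.14, -0.003, -0.1]
force: [-1.0, -1.9, 6.4]
width: 55.2
gripper_force: 53.0
```

>>> arm_command(rows="0 0 -0.04 0;0 0 -0.1 0;0 0 -0.18 0;0 0 -0.26 0;0 0 -0.36 0;0 0 -0.46 0;0 0 -0.5 0;0 0 -0.5 0")

```text
clock: 54.28
ee_pos: [613.8, -17.8, 171.3]
eef_rot: [3.141, -0.006, -0.1]
force: [0.3, 1.1, -1.9]
width: 55.0
gripper_force: 55.6
```

Run:
```python
from h import *
where(); plan((560,-170,170,-.1),(477,-334,168,-.1))
```

```text
54.28 [613.8 -17.8 171.3] [ 3.141 -0.006 -0.1  ] F [ 0.3  1.1 -1.9] w 55.0 g 55.6
-> [560.0, -170.0, 170.0, -0.1] | -0.153 0.627 0.005 -0.000  x5
-> [477.0, -334.0, 168.0, -0.1] | -0.265 0.686 0.008 -0.000  x5
```

>>> arm_command(rows="-0.153 0.627 0 0;-0.153 0.627 0 0;-0.153 0.627 0 0;-0.153 0.627 0 0;-0.153 0.627 0 0")

```text
clock: 54.7
ee_pos: [555.5, -174.7, 165.4]
eef_rot: [3.14, 0.004, -0.106]
force: [0.4, 0.7, -2.3]
width: 54.7
gripper_force: 55.6
```

>>> arm_command(rows="-0.265 0.686 0 0;-0.265 0.686 0 0;-0.265 0.686 0 0;-0.265 0.686 0 0;-0.265 0.686 0 0;-0.265 0.686 0 0;-0.265 0.686 0 0")

```text
clock: 55.28
ee_pos: [474.3, -333.6, 165.7]
eef_rot: [-3.139, 0.002, -0.103]
force: [0.1, -0.4, -2.5]
width: 55.2
gripper_force: 55.6
```

Run:
```python
from h import *
grab_frame('side'); where(); plan((477,-335,31,-.1))
```

```text
55.33 [ 474.8 -332.8  166. ] [-3.139e+00  2.000e-03 -1.010e-01] F [ 0.5  0.2 -2.8] w 55.2 g 55.6
-> [477.0, -335.0, 31.0, -0.1] | 0.010 0.008 0.540 -0.001  x4
```

>>> arm_command(rows="0.01 0.008 0.14 0;0.01 0.008 0.28 0;0.01 0.008 0.4 0;0.01 0.008 0.48 0;0.01 0.008 0.535 0;0.01 0.008 0.535 0;0.01 0.008 0.535 0")

```text
clock: 55.92
ee_pos: [478.0, -335.0, 33.6]
eef_rot: [-3.141, 0.001, -0.099]
force: [-0.3, -0.4, -2.2]
width: 55.1
gripper_force: 55.6
```

>>> arm_command(rows="0 0 0.004 0;0 0 0.008 0;0 0 0.012 0;0 0 0.016 0;0 0 0.016 0;0 0 0.016 0")

```text
clock: 56.42
ee_pos: [477.6, -336.3, 30.4]
eef_rot: [3.141, -0.0, -0.1]
force: [0.2, 0.1, -1.6]
width: 54.8
gripper_force: 55.6
```

>>> arm_command(rows="0 0 0.004 0;0 0 0.008 0;0 0 0.01 0;0 0 0.012 0;0 0 0.012 0;0 0 0.012 0")

```text
clock: 56.92
ee_pos: [477.5, -336.1, 27.2]
eef_rot: [-3.141, 0.0, -0.1]
force: [-1.7, 2.1, 0.2]
width: 54.9
gripper_force: 55.8
```

>>> arm_command(rows="0 0 0 0;0 0 0 0;0 0 0 0;0 0 -0.06 0;0 0 -0.16 0;0 0 -0.3 0;0 0 -0.44 0;0 0 -0.54 0", claw=0.85)

```text
clock: 57.58
ee_pos: [478.6, -337.0, 165.8]
eef_rot: [3.139, -0.004, -0.1]
force: [0.6, -0.2, 0.6]
width: 79.1
gripper_force: 0.0
```

Run:
```python
from h import *
where(); plan((604.5,-118.5,163,-.1))
```

```text
57.58 [ 478.6 -337.   165.8] [ 3.139 -0.004 -0.1  ] F [ 0.6 -0.2  0.6] w 79.1 g 0.0
-> [541.55, -227.77, 164.38, -0.1] | 0.207 -0.460 0.006 -0.000  x4
-> [604.5, -118.5, 163.0, -0.1] | 0.207 -0.460 0.006 -0.000  x4
```

>>> arm_command(rows="0.207 -0.46 0 0;0.207 -0.46 0 0;0.207 -0.46 0 0;0.207 -0.46 0 0;0.414 -0.92 0 0;0.414 -0.92 0 0;0.414 -0.92 0 0;0.414 -0.92 0 0", claw=1)

```text
clock: 58.25
ee_pos: [606.2, -112.4, 162.5]
eef_rot: [-3.14, -0.002, -0.095]
force: [-0.5, -0.5, -1.0]
width: 85.9
gripper_force: 0.0
```

Run:
```python
from h import *
grab_frame('side');grab_frame('side'); where(); plan((604.5,-118.7,43.5,-.1))
```

```text
58.35 [ 604.3 -116.4  162.1] [ 3.141 -0.    -0.097] F [ 0.5  0.2 -0.4] w 85.6 g 0.0
-> [604.5, -118.7, 43.5, -0.1] | 0.002 0.009 0.474 0.002  x3
```

>>> arm_command(rows="0.001 0 0.12 0;0.001 0.003 0.22 0;0.001 0.003 0.3 0;0.001 0.003 0.36 0;0.001 0.003 0.42 0;0.001 0.003 0.472 0;0.001 0.003 0.472 0;0.001 0.003 0.472 0")

```text
clock: 59.02
ee_pos: [603.0, -119.3, 43.4]
eef_rot: [-3.141, 0.002, -0.102]
force: [0.7, -0.3, 0.8]
width: 85.4
gripper_force: 0.0
```

>>> arm_command(rows="0 0 0 0;0 0 0 0;0 0 0 0;0 0 0 0;0 0 0 0", claw=-1, newtons=50)

```text
clock: 59.43
ee_pos: [605.0, -119.0, 45.9]
eef_rot: [3.141, -0.003, -0.1]
force: [-1.1, -1.3, 5.5]
width: 53.4
gripper_force: 54.4
```

>>> arm_command(rows="0 0 -0.04 0;0 0 -0.1 0;0 0 -0.18 0;0 0 -0.26 0;0 0 -0.36 0;0 0 -0.46 0;0 0 -0.5 0;0 0 -0.5 0")

```text
clock: 60.1
ee_pos: [605.2, -118.7, 172.3]
eef_rot: [3.14, -0.005, -0.1]
force: [0.4, -1.0, -1.6]
width: 53.5
gripper_force: 55.8
```

Run:
```python
from h import *
where(); plan((409,-330,172,-.1))
```

```text
60.1 [ 605.2 -118.7  172.3] [ 3.14  -0.005 -0.1  ] F [ 0.4 -1.  -1.6] w 53.5 g 55.8
-> [507.09, -224.37, 172.14, -0.1] | -0.348 0.460 0.001 -0.000  x4
-> [409.0, -330.0, 172.0, -0.1] | -0.348 0.460 0.001 -0.000  x4
```

>>> arm_command(rows="-0.348 0.46 0 0;-0.348 0.46 0 0;-0.348 0.46 0 0;-0.348 0.46 0 0;-0.696 0.92 0 0;-0.696 0.92 0 0;-0.696 0.92 0 0;-0.696 0.92 0 0")

```text
clock: 60.77
ee_pos: [403.9, -331.3, 166.7]
eef_rot: [-3.14, 0.004, -0.103]
force: [0.4, -0.6, -2.5]
width: 53.4
gripper_force: 55.7
```

Run:
```python
from h import *
grab_frame('side');grab_frame('side'); where(); plan((408.5,-330,32,-.1))
```

```text
60.87 [ 404.7 -331.   166.8] [-3.139e+00  3.000e-03 -1.050e-01] F [ 0.3  0.1 -2.4] w 53.4 g 55.7
-> [408.5, -330.0, 32.0, -0.1] | 0.015 -0.006 0.539 -0.003  x4
```

>>> arm_command(rows="0.015 -0.004 0.14 0;0.015 -0.004 0.28 0;0.015 -0.004 0.4 0;0.015 -0.004 0.48 0;0.015 -0.004 0.535 0;0.015 -0.004 0.535 0;0.015 -0.004 0.535 0")

```text
clock: 61.45
ee_pos: [410.9, -327.3, 33.4]
eef_rot: [-3.138, 0.003, -0.099]
force: [0.5, -0.2, -1.9]
width: 53.7
gripper_force: 55.6
```

>>> arm_command(rows="0 0 0.004 0;0 0 0.008 0;0 0 0.012 0;0 0 0.016 0;0 0 0.016 0;0 0 0.016 0")

```text
clock: 61.95
ee_pos: [411.5, -329.4, 31.7]
eef_rot: [3.141, -0.0, -0.1]
force: [0.1, 0.1, -1.6]
width: 53.6
gripper_force: 55.6
```

>>> arm_command(rows="0 0 0.004 0;0 0 0.006 0;0 0 0.008 0;0 0 0.008 0;0 0 0.008 0")

```text
clock: 62.37
ee_pos: [411.4, -329.2, 29.2]
eef_rot: [-3.141, 0.0, -0.1]
force: [-0.4, -1.0, -3.3]
width: 53.3
gripper_force: 55.6
```

>>> arm_command(rows="0 0 0.003 0;0 0 0.005 0;0 0 0.006 0;0 0 0.006 0")

```text
clock: 62.7
ee_pos: [411.5, -329.3, 28.0]
eef_rot: [-3.141, 0.0, -0.1]
force: [-1.4, -0.0, -0.2]
width: 53.6
gripper_force: 55.9
```

>>> arm_command(rows="0 0 0 0;0 0 0 0;0 0 0 0;0 0 -0.06 0;0 0 -0.16 0;0 0 -0.3 0;0 0 -0.44 0;0 0 -0.54 0", claw=0.85)

```text
clock: 63.37
ee_pos: [412.3, -330.1, 166.3]
eef_rot: [3.139, -0.003, -0.1]
force: [0.8, -0.9, -0.1]
width: 79.1
gripper_force: 0.0
```

Run:
```python
from h import *
where(); plan((300,-560,240,.2))
```

```text
63.37 [ 412.3 -330.1  166.3] [ 3.139e+00 -3.000e-03 -1.000e-01] F [ 0.8 -0.9 -0.1] w 79.1 g 0.0
-> [356.14, -445.06, 203.17, 0.05] | -0.177 0.480 -0.147 -0.096  x4
-> [300.0, -560.0, 240.0, 0.2] | -0.247 0.448 -0.147 -0.096  x4
```

>>> arm_command(rows="-0.177 0.48 -0.147 0;-0.177 0.48 -0.147 0;-0.177 0.48 -0.147 0;-0.177 0.48 -0.147 0;-0.4 0.95 -0.3 0;-0.4 0.95 -0.3 0;-0.4 0.95 -0.3 0;-0.4 0.95 -0.3 0")

```text
clock: 64.03
ee_pos: [285.5, -560.3, 240.3]
eef_rot: [3.136, -0.001, -0.104]
force: [0.1, -0.2, 0.9]
width: 78.5
gripper_force: 0.0
```

Run:
```python
from h import *
im=grab_frame('top')[:,:,::-1]; im2=grab_frame('side')[:,:,::-1]
f=lambda a,w,h:cv2.resize(a,(w,h),interpolation=cv2.INTER_CUBIC)
t=f(im[90:310,120:460],680,440); t[0:1]=0
b=np.hstack([f(im2[295:375,140:260],240,160),f(im2[155:225,320:440],274,160),f(im[190:240,130:182],166,160)])
cv2.imwrite('pics/v3.png',np.vstack([t,b]))
```

```text
(no output)
```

View pics/v3.png

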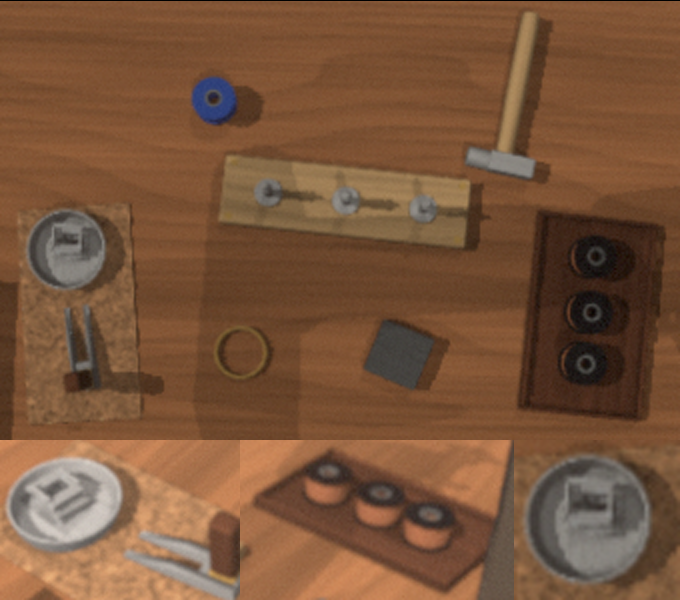

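The tray holds three flat spools, right at (595,257), (591,312) and (586,362). The three clips are in the dish at (67,245), the lifter stands on the mat at (78,378), and the bystanders have not moved.

```bash
python3 -c "
from station import finish_job; print(finish_job())"
```

```text
the job is handed in; nothing more can be done
None
```

I handed the job in at about 64 s: in the last picture all three clips are in the dish, all three spools stand flat in the tray, the lifter stands on the mat and the bystanders are undisturbed, but no verdict came back.

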